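# Hook the cover onto the switch box and lock it

## Task

Close the open switch box: turn its steel clip fully aside, take the cover from the slanted rest, and with the cover tilted (around 30 degrees) hook its tongue under the lip of the box, then rotate the cover down until it lies flat and fully home inside the rim. Then turn the clip back to lie along the box over the cover's edge and let go. Leave the other things on the board where they are.

Things in the scene. Friction and masses are not known exactly. Their poses are not given: they have to be found in the camera images.
- box: White plastic switch box, open side up, fixed on the board: 170 (x) x 95 (y) x 47 mm, walls 5, floor 5. Origin: centre of its underside; x runs from lip end to clip end. Opening: x -80..80, y -42.5..42.5. Ledges 12 mm wide, top 40 above the origin, run along both long walls (from x = -50 on) and across the x = 80 end; below the lip it is open down to the floor. A boss outside the +x end carries the clip.
- lip (a point): Middle of the free lower edge of the box's lip, box axes. The lip is a 5.5 mm thick strip over the full width of the box that overhangs the opening by 15 mm at its -x end; its underside is 48.5 mm above the box's underside. The space under it starts at this point and reaches 15 mm towards box -x.
- seat (a point): Where the cover's origin belongs when home: 7 mm from the box's centre towards +x, at ledge height (40 mm); box axes. Then the tongue reaches 12 mm under the lip with 2.5 mm free above it, and there is 3 mm free at each end and 3.5 mm at each side.
- clip (a joint): Steel turn-clip on the boss, vertical pivot, range 0 to 1.7 rad. 0 = lying along the box over the opening (over the edge of a seated cover), 1.57 = turned aside across the box end, free end towards box +y. It clears the cover above about 1.3 rad. Stays where it is left; turning takes about 1.5 N at its tab.
- clip_tab (a point): Centre of the clip's upright round tab, 14 mm diameter, 36 mm tall (18 below to 18 above this point). It stands on the 6 mm thick, 16 mm wide clip bar, whose underside is 48.5 mm above the box's underside and whose free end is 44 mm from the pivot.
- clip_pivot (a point): Point on the clip's pivot axis at the height of the tab's centre, box axes; the tab is 26 mm from it. At joint value q the tab lies at box (-26 cos q, +26 sin q) mm from this point.
- hood (a point): Centre of the block-shaped switch hood on the cover's outer face, the part to grasp: 50 x 26 x 40 mm along cover x, y, z; grasp it across its 26 mm (cover y). Cover axes: z out of the outer face, tongue at -x. The outer face of the plate is 20 mm below this point, the hood's top 20 above; on it a small grey toggle (20 x 10, 12 mm high). The cover's origin is at (+15, 0, -26) mm from here.
- cover: Loose white plastic cover, about 160 g: plate 140 (x) x 78 (y) x 6 mm (z) with a 14 mm long, 50 mm wide, 6 mm thick tongue going on from the middle of its -x edge and the hood on its outer (+z) face. Origin: centre of the plate's underside. Starts on the slanted rest, tilted 30 degrees, tongue lowest.
- tongue (a point): Middle of the tongue's end face (half-way through its thickness), (-84, 0, 3) mm from the cover's origin; cover axes.
- rest: Slanted plywood rest (fixed) on which the cover lies: 84 mm wide, surface sloping 30 degrees, rising towards its own +x, with a stop strip 12 mm high above the slope at its low (-x) end. Origin: centre of its underside; the slope is 60 mm above it there. About 90 mm high at its top end. All stands on a board 90 mm above the work surface.
- cup_mid (a point): Bystander: blue acrylic cup, 72 mm diameter, 95 mm tall; centre. Leave alone.
- bottle_mid (a point): Bystander: standing steel bottle, 66 mm diameter, 180 mm tall; centre. Leave alone.
- carabiner: Bystander: steel carabiner lying flat, 104 x 58 x 10 mm; origin at the centre of its underside. Leave alone.
- collar_mid (a point): Bystander: black collar clip lying flat, ring of 68 mm diameter and 22 mm height with two 50 mm grips towards its +x; centre of the ring. Leave alone.
- trainer_mid (a point): Bystander: chrome grip trainer lying flat, 150 x 90 x 22 mm; near its middle. Leave alone.
- tin_mid (a point): Bystander: short steel tin with a lid, 54 mm diameter, 55 mm tall, standing behind the clip end of the box; centre. Leave alone.
- ball_center (a point): Bystander: rubber massage ball of 64 mm diameter on a low rubber ring behind the rest; centre. Leave alone.
Things that resemble listed ones, but are neither listed nor needed, are in the scene too. What is shaped like the cover but red is not meant.

How it is judged:
On the way, in this order (a step that is already met when the one before it is completed fails the run):
1. the clip is turned aside (above 1.3 rad) (value of joint clip above 1.3 rad), for 0.2 s.
2. the tongue is at least 4 mm under the lip while the cover is still tilted by more than 7 degrees (x of tongue in the frame of lip between -0.018 and -0.004 m and y of tongue in the frame of lip between -0.01 and 0.01 m and z of tongue in the frame of lip between -0.03 and 0 m and not (angle between the z axis of hood and the z axis of seat, either way round below 0.12 rad)), for 0.1 s.
3. the cover is rotated down and home while the clip is still aside (above 1.0 rad) (y of tongue in the frame of lip between -0.008 and 0.008 m and x of tongue in the frame of lip between -0.018 and -0.007 m and z of tongue in the frame of lip between -0.01 and -0.001 m and angle between the z axis of hood and the z axis of seat, either way round below 0.05 rad and z of hood in the frame of seat between 0.023 and 0.029 m and value of joint clip above 1 rad), for 0.2 s.
At the end, for the whole second after the job is handed in: The cover is home and at rest: tongue at least 7 mm under the lip, plate on the ledges (height within 3 mm) and level with the box within 0.05 rad; the clip is turned back over it (below 0.2 rad) (y of tongue in the frame of lip between -0.008 and 0.008 m and x of tongue in the frame of lip between -0.018 and -0.007 m and z of tongue in the frame of lip between -0.01 and -0.001 m and angle between the z axis of hood and the z axis of seat, either way round below 0.05 rad and z of hood in the frame of seat between 0.023 and 0.029 m and value of joint clip below 0.2 rad and linear speed of cover below 0.02 m/s and angular speed of cover below 0.1 rad/s); the robot touches nothing.
It fails at once if a bystander (cup, bottle, carabiner, collar clip, grip trainer, ball or tin) is moved more than 25 mm (distance of any of cup_mid, bottle_mid, carabiner, collar_mid, trainer_mid, ball_center, tin_mid from where it was at the start of the episode above 0.025 m).
It also fails if it takes over 72 s, if anything falls off the work surface, if the arm or the gripper's body presses on something with over 40 N, if the wrist force passes 120 N, or if a joint passes its speed limit or range.

## Robot

A 6-joint arm with a two-finger parallel gripper is mounted at the origin on the work surface. World frame = base frame: x ahead of the robot, y to its left, z up, the work surface at z = 0. Lengths are in m, angles in rad, forces in N, time in s.
With the tool pointing down it reaches from about 0.225 to 0.875 m from the base axis. Payload 3.4 kg.
Tool frame: the origin (TCP) lies at the centre of the arm's flange, where the gripper is bolted on; the fingertips stand manip.tcp_to_tips ahead of it and the grasp point (between the pads) lies 155 mm ahead of it (manip.tcp_to_tips is the distance from the TCP to the fingertips, in m); z points along the fingers, y is the line along which they close (so a half turn about z gives the same grasp; the last joint's range is limited). The gripper opens to 85 mm and grips with 20 to 120 N. Pads are 22 mm wide; open, the fingers measure 114 mm over their backs; the gripper's body (76 mm by 85 mm) begins 54 mm behind the grasp point. The pads swing forward as they close: fully open they stand 13 mm farther back than shut.
Start: joints at [1.183, 0.276, 1.505, -0, 1.361, -0.121], TCP at [0.152, 0.555, 0.405] pointing down, gripper open.
Joint ranges: [-2.89, 2.89], [-0.75, 2.08], [0.22, 2.7], [-1.18, 4.32], [0.11, 2.71], [-2.7, 2.7]. Speed limits (rad/s): [2.57, 2.57, 3.14, 3.14, 3.14, 3.14].

## Interface

Orientations are given as a unit quaternion [w, x, y, z].
In Python, from rig import sensors, imaging, manip gives the robot as it stands. The module is installed in compiled form; this text tells all that it offers.
- The arm moves only by the tool jog_arm, never from a script. Its argument "plan" is a list of rows, each an object of numbers: "dx", "dy", "dz": the shift along the tool's x, y, z in mm; "ax", "ay", "az": the turn, a rotation vector about the tool's x, y, z in units of 6 degrees (1.0 is 6 degrees); "grip": the closure, from 0 (fully open) to 1 (shut). A call has 1 to 20 rows; each row shifts and turns the commanded pose from where the row before left it, along the tool's axes as they then stand; what a row does not reach is not made up. A row lasts 1/12 s, in which the tool goes at most 41.7 mm and 7.16 degrees, less where a joint would pass 70% of its speed; a pose out of reach is approached as far as the arm can. A call is refused whole if a number of a shift passes 41.7 or a number of a turn 1, either way. A call with a gripper value outside its range is refused whole. The fingers move at their own pace and stop on an object; "grip_force" is the grip in N (left out, the last holds). Time passes only in rows, so rows that do not move let the fingers close. It gives the time, the measured TCP pose, the force, the opening and the grip force at its end, in the units of the state.
- sensors.get_state(): the state, without advancing time (a new reading comes with each control period).
- imaging.get_image(name): name is "scene" or "top" or "wrist"; returns a dict with "image" (420x560x3 uint8, red, green, blue), "K" (3x3 intrinsics, pixels), "extrinsics" (4x4, takes a point from world to camera coordinates). Camera axes: x right, y up, looking along -z (the intrinsics and any distortion apply to the point x, -y, -z); pixel columns grow to the right and rows downward; lengths in m; the calibration is good to about 2 mm. A picture is of the moment at which its call begins. There is no depth.
- manip.sign_off(): hands the job in; it is judged then, once.
The state is a dict: "clock": time; "qpos": joint angles; "qd": joint speeds; "effort": joint torques, N m; "position": TCP position; "ee_rot": TCP orientation; "contact_force": force on the tool from outside, world axes, zero at the start; "moment": the same for the moment, N m; "width": finger opening in m; "gripper_force": force on a finger pad.
Only numpy, scipy, OpenCV 4.12 (cv2) and the standard library are available. Lean on these libraries where they do the work, as an engineer would, in place of code of your own. Each camera call takes 0.05 s, during which the arm holds its last target. There are 200 camera calls.

## Working session

There is one attempt and no reset: what is moved stays moved. The work goes in short steps, Python scripts to look and compute and a tool call to move; the robot and the scene stay as the last step left them, time stands still between calls to the robot, and variables do not carry over. Pictures are saved under pics/ and viewed, at most 10 in all, crops included, and the job is handed in when it is done.

Besides the shell and the picture viewer there is one more tool, called as name(argument=value, ...), one argument or row to a line, values as JSON. jog_arm: Moves the arm, as the interface text tells. Its arguments: {"type":"object","properties":{"plan":{"type":"array"},"grip_force":{"type":"number"}},"required":["plan"]}

```bash
mkdir -p pics; python3 - <<'E'
from rig import sensors, imaging, manip
import cv2, numpy as np
print(sensors.get_state(), manip.tcp_to_tips)
np.set_printoptions(precision=4,suppress=True)
for n in ("scene","top"):
    d=imaging.get_image(n); cv2.imwrite(f"pics/{n}0.png",d["image"][:,:,::-1]); print(n,d["K"],d["extrinsics"],[k for k in d])
E
```

```text
{'clock': 0.0, 'qpos': array([ 1.18303416e+00,  2.76587794e-01,  1.50614998e+00, -2.43766391e-05,
        1.36067699e+00, -1.21002469e-01]), 'qd': array([-4.38675249e-04, -7.82883634e-05, -3.70106314e-04,  6.66056995e-04,
       -2.03397022e-03, -1.17877739e-03]), 'effort': array([-9.72027156e-04, -4.16783023e+01, -2.45808256e+01, -1.46634090e-05,
        1.08096673e-02,  2.26440886e-05]), 'position': array([0.15150262, 0.55445739, 0.4038368 ]), 'ee_rot': array([-2.17731027e-04,  1.32982138e-01,  9.91118016e-01, -8.84737591e-04]), 'contact_force': array([-0.70055298,  0.457748  , -0.44288314]), 'moment': array([-0.0356521 ,  0.00234811,  0.00530224]), 'gripper_force': 0.0, 'width': 0.08536642141925631} 0.1734
scene [[443.1536   0.     278.5682]
 [  0.     443.1536 208.2328]
 [  0.       0.       1.    ]] [[ 0.7589  0.6511  0.0135 -0.3653]
 [-0.5624  0.6449  0.5175  0.1944]
 [ 0.3283 -0.4003  0.8556 -1.5285]
 [ 0.      0.      0.      1.    ]] ['image', 'K', 'extrinsics']
top [[457.6088   0.     274.0773]
 [  0.     457.6088 212.4988]
 [  0.       0.       1.    ]] [[-0.0065 -0.9998  0.0166 -0.0167]
 [ 0.9871 -0.0037  0.1602 -0.4982]
 [-0.1601  0.0174  0.987  -1.1781]
 [ 0.      0.      0.      1.    ]] ['image', 'K', 'extrinsics']
```

View pics/top0.png

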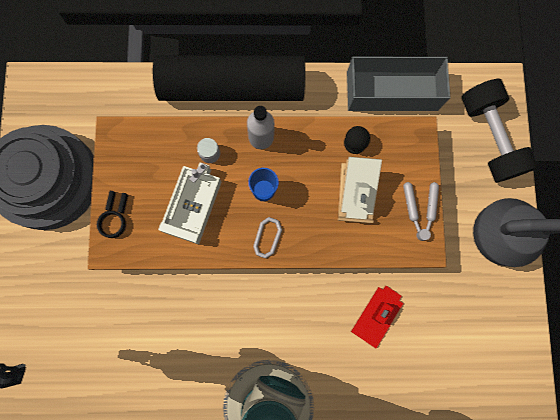

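View pics/scene0.png

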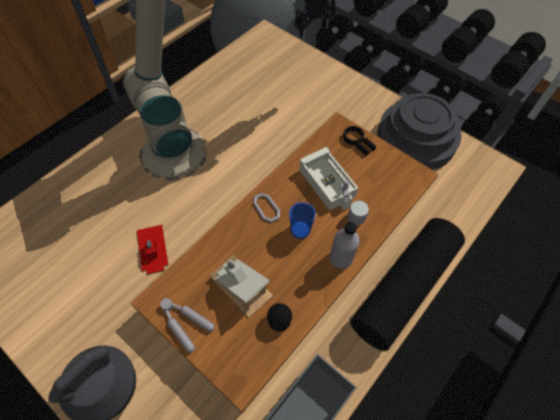

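The top view shows the box at about (190,205) with the clip at its far end, near (200,172). The cover lies on the rest at about (362,190), with its hood at (363,195). The bystanders lie around them and the red decoy is at (378,315). The scene view agrees: box at (328,180), cover at (240,280). Next I'll zoom in on both.

```bash
cat > h.py <<'E'
from rig import sensors, imaging, manip
import cv2, numpy as np
from scipy.spatial.transform import Rotation as R
np.set_printoptions(precision=4,suppress=True)
def cam(n,save=None):
    d=imaging.get_image(n)
    if save: cv2.imwrite(f"pics/{save}.png",d["image"][:,:,::-1]); np.savez(f"pics/{save}.npz",K=d["K"],E=d["extrinsics"])
    return d["image"],d["K"],d["extrinsics"]
def load(s):
    z=np.load(f"pics/{s}.npz"); return cv2.imread(f"pics/{s}.png"),z["K"],z["E"]
def ray(K,E,u,v):
    d=np.array([(u-K[0,2])/K[0,0],-(v-K[1,2])/K[1,1],-1]); Rm=E[:3,:3]
    return -Rm.T@E[:3,3], Rm.T@d
def plane(K,E,u,v,z):
    o,d=ray(K,E,u,v); return o+d*(z-o[2])/d[2]
def proj(K,E,p):
    c=E[:3,:3]@np.asarray(p)+E[:3,3]; return np.array([K[0,2]+K[0,0]*c[0]/-c[2],K[1,2]+K[1,1]*c[1]/c[2]])
def tri(obs):
    A=np.zeros((3,3));b=np.zeros(3)
    for K,E,(u,v) in obs:
        o,d=ray(K,E,u,v); d=d/np.linalg.norm(d); M=np.eye(3)-np.outer(d,d); A+=M;b+=M@o
    x=np.linalg.solve(A,b)
    res=[np.linalg.norm(proj(K,E,x)-uv) for K,E,uv in obs]
    return x,res
def Q(q): return R.from_quat([q[1],q[2],q[3],q[0]])
def tcp():
    s=sensors.get_state(); return np.array(s["position"]),Q(s["ee_rot"]).as_matrix(),s
E
python3 - <<'E'
from h import *
for n in ("top","scene"): cam(n,n+"1")
a=cv2.imread("pics/top1.png"); b=cv2.imread("pics/scene1.png")
rs=lambda im,x,y:cv2.resize(im[y:y+75,x:x+100],(400,300),interpolation=cv2.INTER_CUBIC)
m=np.vstack([np.hstack([rs(a,145,160),rs(a,310,145)]),np.hstack([rs(b,280,140),rs(b,190,250)])])
cv2.imwrite("pics/m1.png",m)
i,K,E=cam("wrist","w0"); p,Rm,s=tcp()
print("cam in tcp",Rm.T@(-E[:3,:3].T@E[:3,3]-p),"\n",(E[:3,:3]@Rm),K)
E_=np.load("pics/top1.npz");K,E=E_["K"],E_["E"]
for uv in [(180,167),(222,178),(160,232),(205,243)]: print(plane(K,E,*uv,.137))
for uv in [(347,157),(382,160),(340,220),(376,222),(363,195)]: print(plane(K,E,*uv,.16))
E
```

```text
cam in tcp [0.07   0.0006 0.0311] 
 [[ 0.0011  1.      0.0011]
 [ 0.9614 -0.0014  0.2753]
 [ 0.2753  0.0008 -0.9614]] [[337.7323   0.     277.1913]
 [  0.     337.7323 209.6184]
 [  0.       0.       1.    ]]
[0.5976 0.2151 0.137 ]
[0.5694 0.1108 0.137 ]
[0.4356 0.2591 0.137 ]
[0.4084 0.1499 0.137 ]
[ 0.6159 -0.1968  0.16  ]
[ 0.6081 -0.2827  0.16  ]
[ 0.4599 -0.175   0.16  ]
[ 0.4547 -0.2614  0.16  ]
[ 0.5208 -0.2326  0.16  ]
```

View pics/m1.png

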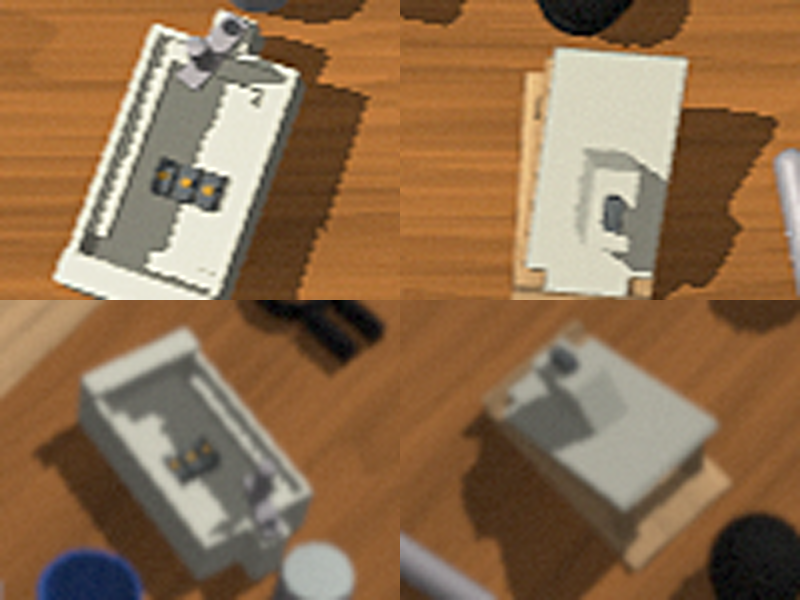

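The box's lip end faces the robot, with yaw about −15°. The clip is nearly at its along-box position, at montage (215,50). The cover's tongue points to the robot, with yaw about −8°. Next I'll measure with the wrist camera.

jog_arm(
  plan=[
    {"dx": -15,"dy": -9},
    {"dx": -30,"dy": -19},
    {"dx": -30,"dy": -19},
    {"dx": -30,"dy": -19},
    {"dx": -30,"dy": -19},
    {"dx": -30,"dy": -19},
    {"dx": -30,"dy": -19},
    {"dx": -30,"dy": -19},
    {"dx": -30,"dy": -19},
    {"dx": -30,"dy": -19},
    {"dx": -30,"dy": -19},
    {"dx": -30,"dy": -19},
    {"dx": -30,"dy": -19},
    {"dx": -30,"dy": -19},
    {"dx": -30,"dy": -19},
    {"dx": -2,"dy": 0},
    {"dx": 0},
  ],
)

```text
$.plan[0]: bad value
```

```bash
python3 - <<'E'
from h import *
p,Rm,s=tcp(); print(p,Rm,s["qpos"])
cam("wrist","wb1")
E
```

```text
[0.1516 0.5546 0.4043] [[-0.9646  0.2637 -0.0003]
 [ 0.2637  0.9646 -0.0008]
 [ 0.0001 -0.0008 -1.    ]] [ 1.183   0.2763  1.5055 -0.      1.3607 -0.121 ]
```

View pics/wb1.png

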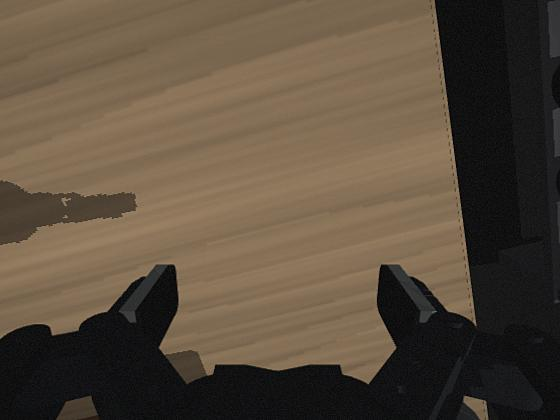

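The wrist view shows only empty table; the fingers hide rows below 265. The call was refused, so rows need every field, and I'll fill them all.

jog_arm(
  plan=[
    {"dx": -13,"dy": -9,"dz": 0,"ax": 0,"ay": 0,"az": 0,"grip": 0},
    {"dx": -26,"dy": -18,"dz": 0,"ax": 0,"ay": 0,"az": 0,"grip": 0},
    {"dx": -26,"dy": -18,"dz": 0,"ax": 0,"ay": 0,"az": 0,"grip": 0},
    {"dx": -26,"dy": -18,"dz": 0,"ax": 0,"ay": 0,"az": 0,"grip": 0},
    {"dx": -26,"dy": -18,"dz": 0,"ax": 0,"ay": 0,"az": 0,"grip": 0},
    {"dx": -26,"dy": -18,"dz": 0,"ax": 0,"ay": 0,"az": 0,"grip": 0},
    {"dx": -26,"dy": -18,"dz": 0,"ax": 0,"ay": 0,"az": 0,"grip": 0},
    {"dx": -26,"dy": -18,"dz": 0,"ax": 0,"ay": 0,"az": 0,"grip": 0},
    {"dx": -26,"dy": -18,"dz": 0,"ax": 0,"ay": 0,"az": 0,"grip": 0},
    {"dx": -26,"dy": -18,"dz": 0,"ax": 0,"ay": 0,"az": 0,"grip": 0},
    {"dx": -26,"dy": -18,"dz": 0,"ax": 0,"ay": 0,"az": 0,"grip": 0},
    {"dx": -26,"dy": -18,"dz": 0,"ax": 0,"ay": 0,"az": 0,"grip": 0},
    {"dx": -26,"dy": -18,"dz": 0,"ax": 0,"ay": 0,"az": 0,"grip": 0},
    {"dx": -26,"dy": -18,"dz": 0,"ax": 0,"ay": 0,"az": 0,"grip": 0},
    {"dx": -26,"dy": -18,"dz": 0,"ax": 0,"ay": 0,"az": 0,"grip": 0},
    {"dx": 0,"dy": 0,"dz": 0,"ax": 0,"ay": 0,"az": 0,"grip": 0},
  ],
)

```text
clock: 1.63
position: [0.4495, 0.1993, 0.4047]
ee_rot: [0.002, 0.135, 0.991, -0.001]
contact_force: [0.8, 0.2, 0.2]
width: 0.0855
gripper_force: 0.0
```

```bash
python3 - <<'E'
from h import *
p,Rm,s=tcp(); print(p,Rm,s["qpos"],s["clock"])
cam("wrist","wb1")
E
```

```text
[0.4495 0.1993 0.4047] [[-0.9633  0.2684  0.0032]
 [ 0.2684  0.9633 -0.0032]
 [-0.0039 -0.0023 -1.    ]] [ 0.2773  0.1496  1.6736 -0.0041  1.3163 -1.0208] 1.6333
```

View pics/wb1.png

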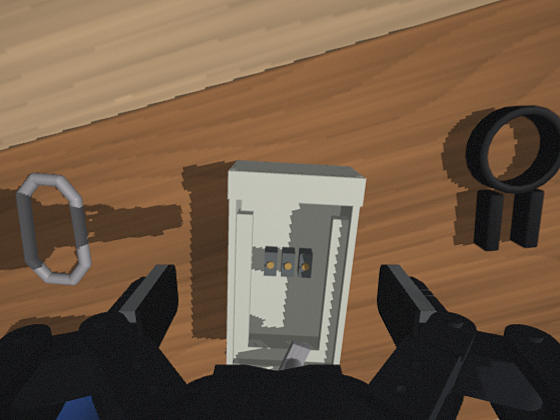

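The view, with image up towards the robot, shows the box from the lip at row 165-205 down to the clip at (293,355). I need to go farther ahead to see the clip end.

jog_arm(
  plan=[
    {"dx": -20,"dy": 0,"dz": 0,"ax": 0,"ay": 0,"az": 0,"grip": 0},
    {"dx": -30,"dy": 0,"dz": 0,"ax": 0,"ay": 0,"az": 0,"grip": 0},
    {"dx": -30,"dy": 0,"dz": 0,"ax": 0,"ay": 0,"az": 0,"grip": 0},
    {"dx": -30,"dy": 0,"dz": 0,"ax": 0,"ay": 0,"az": 0,"grip": 0},
    {"dx": 0,"dy": 0,"dz": 0,"ax": 0,"ay": 0,"az": 0,"grip": 0},
  ],
)

```text
clock: 2.1
position: [0.5565, 0.1736, 0.4042]
ee_rot: [0.002, 0.134, 0.991, -0.0]
contact_force: [-0.4, 0.3, 0.8]
width: 0.0855
gripper_force: 0.0
```

```bash
python3 - <<'E'
from h import *
cam("wrist","wb2"); print(tcp()[0])
E
```

```text
[0.5541 0.1742 0.4041]
```

jog_arm(
  plan=[
    {"dx": 0,"dy": -20,"dz": 0,"ax": 0,"ay": 0,"az": 0,"grip": 0},
    {"dx": 0,"dy": -25,"dz": 0,"ax": 0,"ay": 0,"az": 0,"grip": 0},
    {"dx": 0,"dy": -25,"dz": 0,"ax": 0,"ay": 0,"az": 0,"grip": 0},
    {"dx": 0,"dy": 0,"dz": 0,"ax": 0,"ay": 0,"az": 0,"grip": 0},
    {"dx": 0,"dy": 0,"dz": 0,"ax": 0,"ay": 0,"az": 0,"grip": 0},
  ],
)

```text
clock: 2.57
position: [0.5326, 0.107, 0.405]
ee_rot: [-0.0, 0.133, 0.991, 0.0]
contact_force: [0.5, 0.4, 0.5]
width: 0.0854
gripper_force: 0.0
```

```bash
python3 - <<'E'
from h import *
cam("wrist","wb3"); print(tcp()[0])
a=load("wb2")[0][0:270,150:400]; b=load("wb3")[0][0:270,80:330]
cv2.imwrite("pics/m2.png",cv2.resize(np.hstack([a,b]),(800,432),interpolation=cv2.INTER_CUBIC))
E
```

```text
[0.533  0.1076 0.405 ]
```

View pics/m2.png

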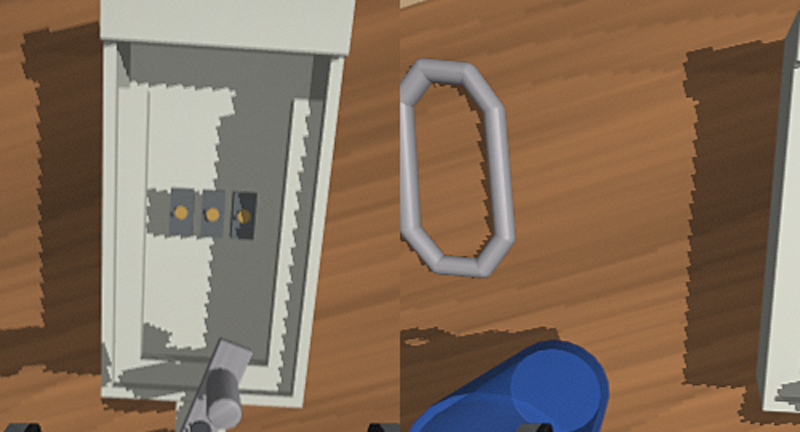

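In wb2 the box rim corners are visible: lip edge at (213,24) and (369,34), far corners at (214,248) and (338,254). The clip tab is at (290,257), partly hidden. I need two views from farther ahead for the clip.

jog_arm(
  plan=[
    {"dx": -20,"dy": 10,"dz": 0,"ax": 0,"ay": 0,"az": 0,"grip": 0},
    {"dx": -20,"dy": 15,"dz": 0,"ax": 0,"ay": 0,"az": 0,"grip": 0},
    {"dx": -20,"dy": 10,"dz": 0,"ax": 0,"ay": 0,"az": 0,"grip": 0},
    {"dx": 0,"dy": 0,"dz": 0,"ax": 0,"ay": 0,"az": 0,"grip": 0},
    {"dx": 0,"dy": 0,"dz": 0,"ax": 0,"ay": 0,"az": 0,"grip": 0},
  ],
)

```text
clock: 3.03
position: [0.6016, 0.1265, 0.4041]
ee_rot: [-0.001, 0.132, 0.991, 0.0]
contact_force: [0.9, 0.3, -0.3]
width: 0.0853
gripper_force: 0.0
```

```bash
python3 - <<'E'
from h import *
cam("wrist","wb4"); print(tcp()[0])
E
```

```text
[0.6008 0.1261 0.4041]
```

jog_arm(
  plan=[
    {"dx": 0,"dy": 20,"dz": 0,"ax": 0,"ay": 0,"az": 0,"grip": 0},
    {"dx": 0,"dy": 30,"dz": 0,"ax": 0,"ay": 0,"az": 0,"grip": 0},
    {"dx": 0,"dy": 20,"dz": 0,"ax": 0,"ay": 0,"az": 0,"grip": 0},
    {"dx": 0,"dy": 0,"dz": 0,"ax": 0,"ay": 0,"az": 0,"grip": 0},
    {"dx": 0,"dy": 0,"dz": 0,"ax": 0,"ay": 0,"az": 0,"grip": 0},
  ],
)

```text
clock: 3.5
position: [0.6186, 0.1936, 0.4047]
ee_rot: [-0.001, 0.132, 0.991, -0.0]
contact_force: [0.8, -0.0, 0.0]
width: 0.0853
gripper_force: 0.0
```

```bash
python3 - <<'E'
from h import *
cam("wrist","wb5"); print(tcp()[0])
cx=[]
for n in("wb4","wb5"):
    im,K,E=load(n); c=int(proj(K,E,(.575,.15,.14))[0]); x=max(0,min(310,c-125)); cx.append(x)
a=[load(n)[0][20:290,x:x+250] for n,x in zip(("wb4","wb5"),cx)]; print(cx)
cv2.imwrite("pics/m3.png",cv2.resize(np.hstack(a),(800,432),interpolation=cv2.INTER_CUBIC))
E
```

```text
[0.6186 0.1927 0.4047]
[174, 75]
```

View pics/m3.png

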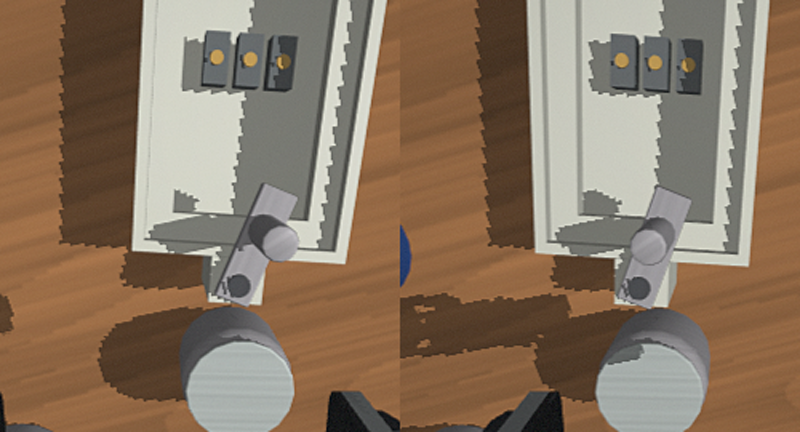

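Both views show the clip well. In wb4: far rim corners (256.5,176) and (390,185), tab top (349.6,170.6), pivot screw (323.4,198.8). In wb5: corners (160,178) and (292.5,186), tab top (230,174.4), screw (224.4,200). The tin stands just beyond, and I'll triangulate these.

```bash
python3 - <<'E'
from h import *
V={n:load(n)[1:] for n in("wb1","wb2","wb4","wb5","top1","scene1")}
T={"farL(-y)":{"wb4":(256.5,176.3),"wb5":(160,178.1),"wb2":(213.7,248)},"farR(+y)":{"wb4":(390.3,185),"wb5":(292.5,186.3),"wb2":(338.2,254.4)},
"tabtop":{"wb4":(349.6,170.6),"wb5":(230,174.4),"wb2":(290.6,257.5)},"screw":{"wb4":(323.4,198.8),"wb5":(224.4,200)},"barend":{"wb4":(349.6,138.8),"wb5":(246.9,140.6)},
"lipL":{"wb1":(229,198),"wb2":(213,24.4)},"lipR":{"wb1":(362,206),"wb2":(368.7,34.4)},
"tintop":{"wb4":(324,262.5),"wb5":(230.6,263.5)}}
P={}
for k,o in T.items():
    x,r=tri([(*V[n],uv) for n,uv in o.items()]); P[k]=x; print(k,x*1000,np.round(r,1))
e=P["farR(+y)"]-P["farL(-y)"]; yaw=np.degrees(np.arctan2(-e[0],e[1])); print("far width",np.linalg.norm(e),"yaw",yaw)
# top-height planes
for z,n,uv in [(.137,"wb4",(256.5,176.3)),(.137,"wb4",(390.3,185)),(.137,"wb5",(160,178.1)),(.137,"wb5",(292.5,186.3)),(.144,"wb2",(213,24.4)),(.144,"wb2",(368.7,34.4)),(.1805,"wb4",(349.6,170.6)),(.1805,"wb5",(230,174.4)),(.1455,"wb4",(323.4,198.8)),(.1455,"wb5",(224.4,200)),(.1445,"wb4",(349.6,138.8)),(.1445,"wb5",(246.9,140.6))]: print(n,z,plane(*V[n],*uv,z)*1000)
E
```

```text
farL(-y) [572.0811 119.9689 136.1978] [0.4 0.4 0.4]
farR(+y) [602.2233 209.8109 137.0387] [0.7 0.5 0.7]
tabtop [576.3257 177.2286 178.8267] [0.9 1.6 0.8]
screw [597.6596 161.3554 145.4769] [0.1 0.1]
barend [562.7536 187.7865 142.5517] [0.2 0.2]
lipL [429.5685 168.7499 142.1156] [0.9 1. ]
lipR [460.2011 258.7665 143.139 ] [0.3 0.4]
tintop [645.2287 150.9757 144.5608] [0.1 0.1]
far width 0.094767360216097 yaw -18.546686243536243
wb4 0.137 [571.6607 119.9632 137.    ]
wb4 0.137 [602.5289 210.2273 137.    ]
wb5 0.137 [572.2042 120.0965 137.    ]
wb5 0.137 [602.438 209.523 137.   ]
wb2 0.144 [429.8957 168.3451 144.    ]
wb2 0.144 [460.3545 258.7405 144.    ]
wb4 0.1805 [575.5202 177.1795 180.5   ]
wb5 0.1805 [576.8335 176.9089 180.5   ]
wb4 0.1455 [597.6177 161.3616 145.5   ]
wb5 0.1455 [597.6897 161.3502 145.5   ]
wb4 0.1445 [562.3849 187.4582 144.5   ]
wb5 0.1445 [562.783  187.9611 144.5   ]
```

Box: centre (506.5,192.5) mm, yaw −18.8°, and measured heights match the board at 90 mm. The clip pivot is at box x = 96.4 and q ≈ 0.31. I'll go over the tab, turn the tool so the fingers straddle it along the chord, and partly close.

jog_arm(
  plan=[
    {"dx": 18,"dy": -13,"dz": 0,"ax": 0,"ay": 0,"az": 0,"grip": 0.5},
    {"dx": 19,"dy": -13,"dz": 0,"ax": 0,"ay": 0,"az": 1,"grip": 0.5},
    {"dx": 0,"dy": 0,"dz": 0,"ax": 0,"ay": 0,"az": 1,"grip": 0.5},
    {"dx": 0,"dy": 0,"dz": 0,"ax": 0,"ay": 0,"az": 1,"grip": 0.5},
    {"dx": 0,"dy": 0,"dz": 0,"ax": 0,"ay": 0,"az": 1,"grip": 0.5},
    {"dx": 0,"dy": 0,"dz": 0,"ax": 0,"ay": 0,"az": 1,"grip": 0.5},
    {"dx": 0,"dy": 0,"dz": 0,"ax": 0,"ay": 0,"az": 1,"grip": 0.5},
    {"dx": 0,"dy": 0,"dz": 0,"ax": 0,"ay": 0,"az": 1,"grip": 0.5},
    {"dx": 0,"dy": 0,"dz": 0,"ax": 0,"ay": 0,"az": 1,"grip": 0.5},
    {"dx": 0,"dy": 0,"dz": 0,"ax": 0,"ay": 0,"az": 1,"grip": 0.5},
    {"dx": 0,"dy": 0,"dz": 0,"ax": 0,"ay": 0,"az": 1,"grip": 0.5},
    {"dx": 0,"dy": 0,"dz": 0,"ax": 0,"ay": 0,"az": 0,"grip": 0.5},
    {"dx": 0,"dy": 0,"dz": 0,"ax": 0,"ay": 0,"az": 0,"grip": 0.5},
  ],
)

```text
clock: 4.63
position: [0.5765, 0.1762, 0.405]
ee_rot: [0.0, 0.61, 0.792, -0.0]
contact_force: [-0.0, -1.9, -0.0]
width: 0.0425
gripper_force: 0.0
```

```bash
cat >> h.py <<'E'
yw=np.radians(-18.8); BX=np.array([np.cos(yw),np.sin(yw),0]); BY=np.array([-np.sin(yw),np.cos(yw),0]); BC=np.array([.5065,.1925,.09])
def box(x,y,z): return BC+(x*BX+y*BY+np.array([0,0,z]))/1000.
def tab(q): return box(96.4-26*np.cos(q),26*np.sin(q),72.5)
E
python3 - <<'E'
from h import *
p,Rm,s=tcp(); print(p,Rm,s["qpos"],s["width"])
for q in (.31,.8,1.3,1.6,1.75): 
    d=tab(q)-p; print(q,(Rm.T@d*1000)[:2])
E
```

```text
[0.5765 0.1762 0.405 ] [[-0.2556  0.9668 -0.0001]
 [ 0.9668  0.2556 -0.0003]
 [-0.0003 -0.0002 -1.    ]] [ 0.1814  0.3179  1.4431 -0.0003  1.3809 -0.077 ] 0.04254026598269643
0.31 [0.6615 0.5597]
0.8 [ 5.9108 12.0283]
1.3 [ 5.0655 24.8656]
1.6 [ 1.5757 31.8086]
1.75 [-0.9067 34.8118]
```

jog_arm(
  plan=[
    {"dx": 0,"dy": 0,"dz": 15,"ax": 0,"ay": 0,"az": 0,"grip": 0.6},
    {"dx": 0,"dy": 0,"dz": 20,"ax": 0,"ay": 0,"az": 0,"grip": 0.6},
    {"dx": 0,"dy": 0,"dz": 20,"ax": 0,"ay": 0,"az": 0,"grip": 0.6},
    {"dx": 0,"dy": 0,"dz": 15,"ax": 0,"ay": 0,"az": 0,"grip": 0.6},
    {"dx": 0,"dy": 0,"dz": 10,"ax": 0,"ay": 0,"az": 0,"grip": 0.6},
    {"dx": 0,"dy": 0,"dz": 0,"ax": 0,"ay": 0,"az": 0,"grip": 0.72},
    {"dx": 0,"dy": 0,"dz": 0,"ax": 0,"ay": 0,"az": 0,"grip": 0.72},
    {"dx": 0,"dy": 0,"dz": 0,"ax": 0,"ay": 0,"az": 0,"grip": 0.72},
  ],
)

```text
clock: 5.3
position: [0.5775, 0.1771, 0.3258]
ee_rot: [0.001, 0.611, 0.792, 0.001]
contact_force: [1.1, 0.6, 0.2]
width: 0.0239
gripper_force: 0.0
```

jog_arm(
  plan=[
    {"dx": 1.5,"dy": 4,"dz": 0,"ax": 0,"ay": 0,"az": 0,"grip": 0.72},
    {"dx": 1.5,"dy": 4,"dz": 0,"ax": 0,"ay": 0,"az": 0,"grip": 0.72},
    {"dx": 1.5,"dy": 4,"dz": 0,"ax": 0,"ay": 0,"az": 0,"grip": 0.72},
    {"dx": 1,"dy": 4,"dz": 0,"ax": 0,"ay": 0,"az": 0,"grip": 0.72},
    {"dx": 0,"dy": 4,"dz": 0,"ax": 0,"ay": 0,"az": 0,"grip": 0.72},
    {"dx": 0,"dy": 4,"dz": 0,"ax": 0,"ay": 0,"az": 0,"grip": 0.72},
    {"dx": -1,"dy": 4,"dz": 0,"ax": 0,"ay": 0,"az": 0,"grip": 0.72},
    {"dx": -1.5,"dy": 4,"dz": 0,"ax": 0,"ay": 0,"az": 0,"grip": 0.72},
    {"dx": -1.5,"dy": 4,"dz": 0,"ax": 0,"ay": 0,"az": 0,"grip": 0.72},
    {"dx": 0,"dy": 0,"dz": 0,"ax": 0,"ay": 0,"az": 0,"grip": 0.72},
    {"dx": 0,"dy": 0,"dz": 0,"ax": 0,"ay": 0,"az": 0,"grip": 0.72},
    {"dx": 0,"dy": 0,"dz": 0,"ax": 0,"ay": 0,"az": 0,"grip": 0.72},
  ],
)

```text
clock: 6.3
position: [0.6123, 0.1874, 0.325]
ee_rot: [0.001, 0.611, 0.792, 0.001]
contact_force: [-0.2, -0.4, 0.5]
width: 0.024
gripper_force: 0.0
```

```bash
python3 - <<'E'
from h import *
p,Rm,s=tcp(); print(p,s["width"],s["contact_force"])
for q in (1.3,1.45,1.57,1.7): print(q,(Rm.T@(tab(q)-p)*1000)[:2])
E
```

```text
[0.6123 0.1874 0.325 ] 0.02404565300098844 [-0.1538 -0.4362  0.5032]
1.3 [  3.4513 -12.996 ]
1.45 [ 1.9739 -9.3906]
1.57 [ 0.414  -6.6907]
1.7 [-1.6271 -3.9997]
```

jog_arm(
  plan=[
    {"dx": 0,"dy": -2,"dz": 0,"ax": 0,"ay": 0,"az": 0,"grip": 0.6},
    {"dx": 0,"dy": 0,"dz": 0,"ax": 0,"ay": 0,"az": 0,"grip": 0.6},
    {"dx": 0,"dy": 0,"dz": -15,"ax": 0,"ay": 0,"az": 0,"grip": 0.6},
    {"dx": 0,"dy": 0,"dz": -30,"ax": 0,"ay": 0,"az": 0,"grip": 0.6},
    {"dx": 0,"dy": 0,"dz": -30,"ax": 0,"ay": 0,"az": 0,"grip": 0.4},
    {"dx": 0,"dy": 0,"dz": -30,"ax": 0,"ay": 0,"az": 0,"grip": 0.2},
    {"dx": 0,"dy": 0,"dz": -30,"ax": 0,"ay": 0,"az": 0,"grip": 0},
    {"dx": -14,"dy": -6,"dz": 0,"ax": 0,"ay": 0,"az": 0,"grip": 0},
    {"dx": -29,"dy": -11,"dz": 0,"ax": 0,"ay": 0,"az": 0,"grip": 0},
    {"dx": -29,"dy": -11,"dz": 0,"ax": 0,"ay": 0,"az": 0,"grip": 0},
    {"dx": -29,"dy": -11,"dz": 0,"ax": 0,"ay": 0,"az": 0,"grip": 0},
    {"dx": -29,"dy": -11,"dz": 0,"ax": 0,"ay": 0,"az": 0,"grip": 0},
    {"dx": -29,"dy": -11,"dz": 0,"ax": 0,"ay": 0,"az": 0,"grip": 0},
    {"dx": -29,"dy": -11,"dz": 0,"ax": 0,"ay": 0,"az": 0,"grip": 0},
    {"dx": -29,"dy": -11,"dz": 0,"ax": 0,"ay": 0,"az": 0,"grip": 0},
    {"dx": -29,"dy": -11,"dz": 0,"ax": 0,"ay": 0,"az": 0,"grip": 0},
    {"dx": -29,"dy": -11,"dz": 0,"ax": 0,"ay": 0,"az": 0,"grip": 0},
    {"dx": -29,"dy": -11,"dz": 0,"ax": 0,"ay": 0,"az": 0,"grip": 0},
    {"dx": -29,"dy": -11,"dz": 0,"ax": 0,"ay": 0,"az": 0,"grip": 0},
    {"dx": -29,"dy": -11,"dz": 0,"ax": 0,"ay": 0,"az": 0,"grip": 0},
  ],
)

```text
clock: 7.97
position: [0.5673, -0.1996, 0.4595]
ee_rot: [0.0, 0.611, 0.792, -0.0]
contact_force: [0.5, -0.2, 0.2]
width: 0.0857
gripper_force: 0.0
```

jog_arm(
  plan=[
    {"dx": 0,"dy": 0,"dz": 0,"ax": 0,"ay": 0,"az": -1,"grip": 0},
    {"dx": 0,"dy": 0,"dz": 0,"ax": 0,"ay": 0,"az": -1,"grip": 0},
    {"dx": 0,"dy": 0,"dz": 0,"ax": 0,"ay": 0,"az": -1,"grip": 0},
    {"dx": 0,"dy": 0,"dz": 0,"ax": 0,"ay": 0,"az": -1,"grip": 0},
    {"dx": 0,"dy": 0,"dz": 0,"ax": 0,"ay": 0,"az": -1,"grip": 0},
    {"dx": 0,"dy": 0,"dz": 0,"ax": 0,"ay": 0,"az": -1,"grip": 0},
    {"dx": 0,"dy": 0,"dz": 0,"ax": 0,"ay": 0,"az": -1,"grip": 0},
    {"dx": 0,"dy": 0,"dz": 0,"ax": 0,"ay": 0,"az": -1,"grip": 0},
    {"dx": 0,"dy": 0,"dz": 0,"ax": 0,"ay": 0,"az": -1,"grip": 0},
    {"dx": 0,"dy": 0,"dz": 0,"ax": 0,"ay": 0,"az": -1,"grip": 0},
    {"dx": 0,"dy": 0,"dz": 0,"ax": 0,"ay": 0,"az": -1,"grip": 0},
    {"dx": 0,"dy": 0,"dz": 0,"ax": 0,"ay": 0,"az": 0,"grip": 0},
    {"dx": 0,"dy": 0,"dz": 0,"ax": 0,"ay": 0,"az": 0,"grip": 0},
  ],
)

```text
clock: 9.05
position: [0.5678, -0.1981, 0.4595]
ee_rot: [-0.0, 0.082, 0.997, -0.0]
contact_force: [-0.4, 0.5, 0.3]
width: 0.0854
gripper_force: 0.0
```

```bash
python3 - <<'E'
from h import *
p,Rm,s=tcp(); print(p,Rm,s["qpos"],s["clock"])
cam("wrist","wc1")
im,K,E=cam("top","top2")
# clip check: project tab top at q's into top image; look for it by brightness difference to first picture
d=cv2.absdiff(cv2.imread("pics/top2.png"),cv2.imread("pics/top0.png")).max(2)
for q in (.31,1.57): u=proj(K,E,tab(q)); print(q,u,d[int(u[1])-4:int(u[1])+5,int(u[0])-4:int(u[0])+5].mean())
i2,K2,E2=load("wc1"); print(proj(K2,E2,(.53,-.23,.16)))
E
```

```text
[ 0.5678 -0.1981  0.4595] [[-0.9864  0.1641 -0.0001]
 [ 0.1641  0.9864 -0.0001]
 [ 0.0001 -0.0001 -1.    ]] [-0.4513  0.2923  1.3473 -0.0001  1.5021 -1.8572] 9.05
0.31 [193.6361 172.5615] 67.1604938271605
1.57 [190.1265 160.8537] 95.14814814814815
[229.2592 162.3364]
```

jog_arm(
  plan=[
    {"dx": -5,"dy": -20,"dz": 0,"ax": 0,"ay": 0,"az": 0,"grip": 0},
    {"dx": -5,"dy": -30,"dz": 0,"ax": 0,"ay": 0,"az": 0,"grip": 0},
    {"dx": 0,"dy": -20,"dz": 0,"ax": 0,"ay": 0,"az": 0,"grip": 0},
    {"dx": 0,"dy": 0,"dz": 0,"ax": 0,"ay": 0,"az": 0,"grip": 0},
    {"dx": 0,"dy": 0,"dz": 0,"ax": 0,"ay": 0,"az": 0,"grip": 0},
  ],
)

```text
clock: 9.57
position: [0.5665, -0.2695, 0.4592]
ee_rot: [-0.0, 0.082, 0.997, 0.0]
contact_force: [-0.1, -0.5, -0.3]
width: 0.0857
gripper_force: 0.0
```

```bash
python3 - <<'E'
from h import *
cam("wrist","wc2"); print(tcp()[0])
cr=[]
for n in("wc1","wc2"):
    im,K,E=load(n); c=proj(K,E,(.53,-.23,.16)); x=int(np.clip(c[0]-105,0,350)); cr.append(cv2.resize(im[40:300,x:x+200],(400,520),interpolation=cv2.INTER_CUBIC)); print(x)
m=np.hstack(cr); t=cv2.imread("pics/top2.png")[150:190,165:225]
m[400:520,0:180]=cv2.resize(t,(180,120)); cv2.imwrite("pics/m4.png",m)
E
```

```text
[ 0.5666 -0.2686  0.4594]
124
213
```

View pics/m4.png

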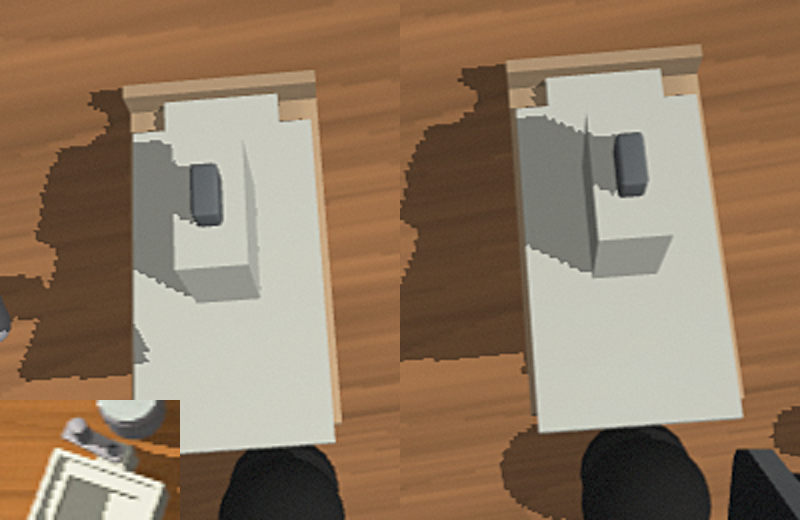

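The inset confirms the clip is turned aside. Both views show the cover on the rest with the tongue at the top of the picture. Its corners are (207,92) and (263,87.5) in wc1, and (286,79.5) and (344,75) in wc2. The hood's far top edge is at (211.5,175)-(248.5,172.5) and (310,160.5)-(348.5,158).

```bash
cat > cov.py <<'E'
from h import *
V={n:load(n)[1:] for n in("wc1","wc2")}
# label: cover-frame mm (z=6 plate outer face), pixels wc1, wc2
T=[("tL",(-84,-25,6),(207,92),(286,79.5)),("tR",(-84,25,6),(263,87.5),(344,75)),("lL",(-70,-39,6),(189.5,108),(271,94)),("lR",(-70,39,6),(280,101),(361,87.5)),
("hR",(70,39,6),(291.5,261.5),(384,248)),("HtL",(10,-13,46),(211.5,175),(310,160.5)),("HtR",(10,13,46),(248.5,172.5),(348.5,158)),("HbL",(10,-13,6),(222.5,190.5),(309,178.5)),("HbR",(10,13,6),(254,188.5),(342,176.5))]
W=[];M=[]
for n,m,a,b in T:
    x,r=tri([(*V["wc1"],a),(*V["wc2"],b)]); W.append(x);M.append(m); print(n,x*1000,np.round(r,1))
W=np.array(W)*1000;M=np.array(M,float)
rt,_=R.align_vectors(W-W.mean(0),M-M.mean(0)); CR=rt.as_matrix(); CO=W.mean(0)-CR@M.mean(0)
E
python3 - <<'E'
from cov import *
print(CR,CO); print("residuals\n",W-(M@CR.T+CO))
print("yaw",np.degrees(np.arctan2(CR[1,0],CR[0,0])),"tilt",np.degrees(np.arcsin(CR[2,0])), "roll",np.degrees(np.arcsin(CR[2,1])))
H=CR@[-15,0,26]+CO; print("hood",H)
E
```

```text
tL [ 470.9036 -245.092   110.2754] [0.2 0.2]
tR [ 475.7502 -195.0469  114.5697] [0. 0.]
lL [ 481.9864 -260.0559  125.1502] [0.8 0.8]
lR [ 488.9162 -182.1925  117.5009] [0.6 0.6]
hR [ 608.8421 -193.2589  189.2269] [0.7 0.7]
HtL [ 533.4218 -239.7328  188.5667] [0.2 0.2]
HtR [ 535.7478 -212.9663  190.4416] [0.1 0.1]
HbL [ 551.9296 -240.3176  158.7015] [0.1 0.1]
HbR [ 553.9493 -214.2766  161.6695] [0.2 0.2]
[[ 0.8656  0.0914 -0.4924]
 [-0.0781  0.9958  0.0475]
 [ 0.4946 -0.0027  0.8691]] [ 548.3604 -227.068   148.6317]
residuals
 [[ 0.4912  0.0236 -2.0879]
 [ 0.7677  0.2782  2.3395]
 [ 0.7355  0.0948  5.8248]
 [ 0.536   0.285  -1.617 ]
 [-0.7194  0.1562  0.8597]
 [ 0.2424 -1.1236 -5.0244]
 [ 0.1919 -0.2483 -3.0803]
 [-0.9442  0.1921 -0.1258]
 [-1.301   0.342   2.9114]]
yaw -5.157454574403186 tilt 29.64587113375329 roll -0.15248783023505982
hood [ 522.5753 -224.6607  163.8086]
```

The cover has yaw −5.2°, tilt 30° and hood centre (522.6,−224.7,163.8). Now I'll align the tool with it and go to a point back along its normal.

jog_arm(
  plan=[
    {"dx": 20,"dy": 5,"dz": 0,"ax": 0,"ay": 0,"az": -0.71,"grip": 0},
    {"dx": 30,"dy": 8,"dz": 0,"ax": 0,"ay": 0,"az": 0,"grip": 0},
    {"dx": 30,"dy": 8,"dz": 0,"ax": 0,"ay": 0,"az": 0,"grip": 0},
    {"dx": 30,"dy": 8,"dz": 0,"ax": 0,"ay": 0,"az": 0,"grip": 0},
    {"dx": 30,"dy": 8,"dz": 0,"ax": 0,"ay": 0,"az": 0,"grip": 0},
    {"dx": 0,"dy": 0,"dz": 0,"ax": 0,"ay": -1,"az": 0,"grip": 0},
    {"dx": 0,"dy": 0,"dz": 0,"ax": 0,"ay": -1,"az": 0,"grip": 0},
    {"dx": 0,"dy": 0,"dz": 0,"ax": 0,"ay": -1,"az": 0,"grip": 0},
    {"dx": 0,"dy": 0,"dz": 0,"ax": 0,"ay": -1,"az": 0,"grip": 0},
    {"dx": 0,"dy": 0,"dz": 0,"ax": 0,"ay": -1,"az": 0,"grip": 0},
    {"dx": 0,"dy": 0,"dz": 0,"ax": 0,"ay": 0,"az": 0,"grip": 0},
    {"dx": 0,"dy": 0,"dz": 0,"ax": 0,"ay": 0,"az": 0,"grip": 0},
  ],
)

```text
clock: 10.62
position: [0.4302, -0.217, 0.4597]
ee_rot: [0.258, 0.043, 0.965, -0.011]
contact_force: [-0.2, 0.7, 1.1]
width: 0.0853
gripper_force: 0.0
```

```bash
cat >> h.py <<'E'
def frame(yaw,tilt): # cover axes (deg); tool axes = (-cx, cy, -cz)
    return R.from_euler("ZY",[yaw,-tilt],degrees=True).as_matrix()
def goal(yaw,tilt,hood,back):
    C=frame(yaw,tilt); return np.asarray(hood)+C[:,2]*back, C@np.diag([-1,1,-1.])
def togo(P,G):
    p,Rm,s=tcp(); print("pos",p*1000,"qpos",s["qpos"]); print("shift tool mm",Rm.T@(P-p)*1000,"turn units",R.from_matrix(Rm.T@G).as_rotvec(degrees=True)/6, "w",s["width"],"F",s["contact_force"],"t",s["clock"])
E
python3 - <<'E'
from h import *
H=[.5226,-.2247,.1638]
for b in (.25,.154): togo(*goal(-5.2,30,H,b))
E
```

```text
pos [ 430.2093 -216.9898  459.7453] qpos [-0.7335 -0.0198  1.7858  0.3706  0.9788 -2.3626]
shift tool mm [67.5757  0.7082 52.7896] turn units [ 0.0226 -0.0194  0.0195] w 0.08533719666794072 F [-0.167   0.6573  1.0865] t 10.6167
pos [ 430.2093 -216.9898  459.7453] qpos [-0.7335 -0.0198  1.7858  0.3706  0.9788 -2.3626]
shift tool mm [ 67.3813   0.4808 148.7891] turn units [ 0.0226 -0.0194  0.0195] w 0.08533719666794072 F [-0.167   0.6573  1.0865] t 10.6167
```

jog_arm(
  plan=[
    {"dx": 17,"dy": 0,"dz": 12,"ax": 0,"ay": 0,"az": 0,"grip": 0},
    {"dx": 25,"dy": 0,"dz": 20,"ax": 0,"ay": 0,"az": 0,"grip": 0},
    {"dx": 25,"dy": 0.5,"dz": 20,"ax": 0,"ay": 0,"az": 0,"grip": 0},
    {"dx": 0,"dy": 0,"dz": 20,"ax": 0,"ay": 0,"az": 0,"grip": 0},
    {"dx": 0,"dy": 0,"dz": 20,"ax": 0,"ay": 0,"az": 0,"grip": 0},
    {"dx": 0,"dy": 0,"dz": 15,"ax": 0,"ay": 0,"az": 0,"grip": 0},
    {"dx": 0,"dy": 0,"dz": 0,"ax": 0,"ay": 0,"az": 0,"grip": 0},
    {"dx": 0,"dy": 0,"dz": 0,"ax": 0,"ay": 0,"az": 0,"grip": 0},
  ],
)

```text
clock: 11.28
position: [0.4273, -0.2168, 0.333]
ee_rot: [0.257, 0.042, 0.965, -0.01]
contact_force: [-0.1, 0.2, -0.7]
width: 0.0857
gripper_force: 0.0
```

```bash
python3 - <<'E'
from h import *
togo(*goal(-5.2,30,[.5226,-.2247,.1638],.154))
E
```

```text
pos [ 427.2636 -216.8491  333.0297] qpos [-0.7389  0.0859  2.0161  0.5062  0.6771 -2.564 ]
shift tool mm [ 1.6697  0.6642 40.3925] turn units [ 0.0388 -0.0242  0.0339] w 0.08565379857946687 F [-0.1152  0.2176 -0.6822] t 11.2833
```

Joint 6 is near its limit (−2.56 of −2.70). The pads are flat across cover y, so I'll grasp with the tool pitched 12° less than the cover, i.e. a tool tilt of 18°.

```bash
python3 - <<'E'
from h import *
H=[.5226,-.2247,.1638]
P,G=goal(-5.2,18,H,.20);togo(P,G); p,Rm,s=tcp(); print(G.T@(P-p)*1000)
E
```

```text
pos [ 427.2636 -216.8491  333.0297] qpos [-0.7389  0.0859  2.0161  0.5062  0.6771 -2.564 ]
shift tool mm [-39.8071   0.6858  -1.3423] turn units [0.0351 1.9758 0.0379] w 0.08565379857946687 F [-0.1152  0.2176 -0.6822] t 11.2833
[-38.679    0.822   -9.4937]
```

jog_arm(
  plan=[
    {"dx": -10,"dy": 0,"dz": 0,"ax": 0,"ay": 0.5,"az": 0,"grip": 0},
    {"dx": -10,"dy": 0,"dz": 0,"ax": 0,"ay": 0.5,"az": 0,"grip": 0},
    {"dx": -10,"dy": 0,"dz": 0,"ax": 0,"ay": 0.5,"az": 0,"grip": 0},
    {"dx": -10,"dy": 1,"dz": 0,"ax": 0.03,"ay": 0.5,"az": 0.03,"grip": 0},
    {"dx": 0,"dy": 0,"dz": 0,"ax": 0,"ay": 0,"az": 0,"grip": 0},
    {"dx": 0,"dy": 0,"dz": 0,"ax": 0,"ay": 0,"az": 0,"grip": 0},
  ],
)

```text
clock: 11.78
position: [0.4632, -0.2193, 0.3519]
ee_rot: [0.157, 0.044, 0.987, -0.009]
contact_force: [-0.8, -0.1, -1.2]
width: 0.0851
gripper_force: 0.0
```

```bash
python3 - <<'E'
from h import *
togo(*goal(-5.2,18,[.5226,-.2247,.1638],.158))
E
```

```text
pos [ 463.1672 -219.3193  351.9281] qpos [-0.6385  0.1456  1.8436  0.2071  0.889  -2.2292]
shift tool mm [ 1.4689  0.14   39.3578] turn units [-0.0266  0.0217  0.0154] w 0.08509845018722831 F [-0.8152 -0.0954 -1.2413] t 11.7833
```

jog_arm(
  plan=[
    {"dx": 1.5,"dy": 0,"dz": 10,"ax": 0,"ay": 0,"az": 0,"grip": 0},
    {"dx": 0,"dy": 0,"dz": 12,"ax": 0,"ay": 0,"az": 0,"grip": 0},
    {"dx": 0,"dy": 0,"dz": 10,"ax": 0,"ay": 0,"az": 0,"grip": 0},
    {"dx": 0,"dy": 0,"dz": 7,"ax": 0,"ay": 0,"az": 0,"grip": 0},
    {"dx": 0,"dy": 0,"dz": 0,"ax": 0,"ay": 0,"az": 0,"grip": 0.4},
    {"dx": 0,"dy": 0,"dz": 0,"ax": 0,"ay": 0,"az": 0,"grip": 0.55},
    {"dx": 0,"dy": 0,"dz": 0,"ax": 0,"ay": 0,"az": 0,"grip": 0.65},
    {"dx": 0,"dy": 0,"dz": 0,"ax": 0,"ay": 0,"az": 0,"grip": 0.8},
    {"dx": 0,"dy": 0,"dz": 0,"ax": 0,"ay": 0,"az": 0,"grip": 1},
    {"dx": 0,"dy": 0,"dz": 0,"ax": 0,"ay": 0,"az": 0,"grip": 1},
    {"dx": 0,"dy": 0,"dz": 0,"ax": 0,"ay": 0,"az": 0,"grip": 1},
    {"dx": 0,"dy": 0,"dz": 0,"ax": 0,"ay": 0,"az": 0,"grip": 1},
  ],
  grip_force=60,
)

```text
clock: 12.78
position: [0.4732, -0.2206, 0.3139]
ee_rot: [0.157, 0.045, 0.987, -0.009]
contact_force: [-2.7, -0.8, 4.9]
width: 0.0252
gripper_force: 59.7
```

```bash
python3 - <<'E'
from h import *
togo(*goal(-5.2,18,[.5226,-.2247,.1638],.158))
E
```

```text
pos [ 473.1681 -220.5742  313.8684] qpos [-0.6275  0.1976  1.8844  0.22    0.797  -2.2403]
shift tool mm [-0.801   0.3716  0.0513] turn units [-0.0271  0.011  -0.0007] w 0.02524919371842309 F [-2.6701 -0.8254  4.8553] t 12.7833
```

Gripped at 25.2 mm opening and 60 N. Now I'll lift along the cover normal, clear of the stop strip.

jog_arm(
  plan=[
    {"dx": 2,"dy": 0,"dz": -8,"ax": 0,"ay": 0,"az": 0,"grip": 1},
    {"dx": 3,"dy": 0,"dz": -14,"ax": 0,"ay": 0,"az": 0,"grip": 1},
    {"dx": 4,"dy": 0,"dz": -20,"ax": 0,"ay": 0,"az": 0,"grip": 1},
    {"dx": 4,"dy": 0,"dz": -20,"ax": 0,"ay": 0,"az": 0,"grip": 1},
    {"dx": 5,"dy": 0,"dz": -25,"ax": 0,"ay": 0,"az": 0,"grip": 1},
    {"dx": 5,"dy": 0,"dz": -25,"ax": 0,"ay": 0,"az": 0,"grip": 1},
    {"dx": 5,"dy": 0,"dz": -20,"ax": 0,"ay": 0,"az": 0,"grip": 1},
    {"dx": 0,"dy": 0,"dz": 0,"ax": 0,"ay": 0,"az": 0,"grip": 1},
  ],
)

```text
clock: 13.45
position: [0.4048, -0.2138, 0.4334]
ee_rot: [0.158, 0.045, 0.986, -0.01]
contact_force: [0.9, -1.0, -2.4]
width: 0.0252
gripper_force: 59.5
```

```bash
cat >> h.py <<'E'
HT=np.array([-.0008,0,.158])   # hood centre in tool frame
PIT=12.                        # cover tilt minus tool tilt
def hook(theta,s,off,yaw=-18.8):
    """tool pose with the lip edge at cover-frame distance s along from the tongue end, off above the tongue's mid-plane"""
    C=frame(yaw,theta); lip=box(-65,0,48.5)
    e=np.array([-84+s,0,3+off])/1000; h=np.array([-15,0,26])/1000
    H=lip+C@(h-e); G=frame(yaw,theta-PIT)@np.diag([-1,1,-1.])
    return H-G@HT,G
E
python3 - <<'E'
from h import *
togo(*hook(30,-60,8)); p,Rm,s=tcp(); P,G=hook(30,-60,8); print(P, "world delta",P-p); print("in goal axes",G.T@(P-p)*1000)
print(Rm)
E
```

```text
pos [ 404.8146 -213.8215  433.4063] qpos [-0.7139 -0.0011  1.7937  0.2019  1.0929 -2.2633]
shift tool mm [-30.6581 416.7318  78.7448] turn units [0.6528 0.0439 2.1566] w 0.025210279766848816 F [ 0.8547 -1.0001 -2.3545] t 13.45
[0.4967 0.1958 0.366 ] world delta [ 0.0919  0.4097 -0.0674]
in goal axes [ 63.673  417.4137  50.1759]
[[-0.9459  0.0921  0.311 ]
 [ 0.0858  0.9957 -0.0338]
 [-0.3128 -0.0053 -0.9498]]
```

jog_arm(
  plan=[
    {"dx": 0,"dy": 13,"dz": 0,"ax": 0,"ay": 0,"az": 0,"grip": 1},
    {"dx": 0,"dy": 26,"dz": 0,"ax": 0,"ay": 0,"az": 0,"grip": 1},
    {"dx": 0,"dy": 26,"dz": 0,"ax": 0,"ay": 0,"az": 0,"grip": 1},
    {"dx": 0,"dy": 26,"dz": 0,"ax": 0,"ay": 0,"az": 0,"grip": 1},
    {"dx": 0,"dy": 26,"dz": 0,"ax": 0,"ay": 0,"az": 0,"grip": 1},
    {"dx": 0,"dy": 26,"dz": 0,"ax": 0,"ay": 0,"az": 0,"grip": 1},
    {"dx": 0,"dy": 26,"dz": 0,"ax": 0,"ay": 0,"az": 0,"grip": 1},
    {"dx": 0,"dy": 26,"dz": 0,"ax": 0,"ay": 0,"az": 0,"grip": 1},
    {"dx": 0,"dy": 26,"dz": 0,"ax": 0,"ay": 0,"az": 0,"grip": 1},
    {"dx": 0,"dy": 26,"dz": 0,"ax": 0,"ay": 0,"az": 0,"grip": 1},
    {"dx": 0,"dy": 26,"dz": 0,"ax": 0,"ay": 0,"az": 0,"grip": 1},
    {"dx": 0,"dy": 26,"dz": 0,"ax": 0,"ay": 0,"az": 0,"grip": 1},
    {"dx": 0,"dy": 26,"dz": 0,"ax": 0,"ay": 0,"az": 0,"grip": 1},
    {"dx": 0,"dy": 26,"dz": 0,"ax": 0,"ay": 0,"az": 0,"grip": 1},
    {"dx": 0,"dy": 26,"dz": 0,"ax": 0,"ay": 0,"az": 0,"grip": 1},
    {"dx": 0,"dy": 26,"dz": 0,"ax": 0,"ay": 0,"az": 0,"grip": 1},
    {"dx": 0,"dy": 13,"dz": 0,"ax": 0.22,"ay": 0,"az": 0.72,"grip": 1},
    {"dx": 0,"dy": 0,"dz": 0,"ax": 0.22,"ay": 0,"az": 0.72,"grip": 1},
    {"dx": 0,"dy": 0,"dz": 0,"ax": 0.22,"ay": 0.04,"az": 0.72,"grip": 1},
    {"dx": 0,"dy": 0,"dz": 0,"ax": 0,"ay": 0,"az": 0,"grip": 1},
  ],
)

```text
clock: 15.12
position: [0.4438, 0.2011, 0.4273]
ee_rot: [0.151, 0.161, 0.975, -0.025]
contact_force: [-0.3, -0.5, -1.8]
width: 0.0252
gripper_force: 59.5
```

```bash
python3 - <<'E'
from h import *
for s in (-60,-20): togo(*hook(30,s,8))
E
```

```text
pos [443.8072 201.1337 427.3285] qpos [ 0.358   0.0723  1.7298 -0.2151  1.1088 -0.8111]
shift tool mm [-30.8575  12.0194  74.0767] turn units [ 0.0005 -0.0739  0.0024] w 0.02518828992732393 F [-0.2996 -0.4509 -1.8346] t 15.1167
pos [443.8072 201.1337 427.3285] qpos [ 0.358   0.0723  1.7298 -0.2151  1.1088 -0.8111]
shift tool mm [ 8.2029 12.0287 82.6957] turn units [ 0.0005 -0.0739  0.0024] w 0.02518828992732393 F [-0.2996 -0.4509 -1.8346] t 15.1167
```

jog_arm(
  plan=[
    {"dx": -12,"dy": 4,"dz": 15,"ax": 0,"ay": -0.07,"az": 0,"grip": 1},
    {"dx": -12,"dy": 4,"dz": 20,"ax": 0,"ay": 0,"az": 0,"grip": 1},
    {"dx": -7,"dy": 4,"dz": 20,"ax": 0,"ay": 0,"az": 0,"grip": 1},
    {"dx": 0,"dy": 0,"dz": 15,"ax": 0,"ay": 0,"az": 0,"grip": 1},
    {"dx": 10,"dy": 0,"dz": 6,"ax": 0,"ay": 0,"az": 0,"grip": 1},
    {"dx": 12,"dy": 0,"dz": 3,"ax": 0,"ay": 0,"az": 0,"grip": 1},
    {"dx": 11,"dy": 0,"dz": 3,"ax": 0,"ay": 0,"az": 0,"grip": 1},
    {"dx": 0,"dy": 0,"dz": 0,"ax": 0,"ay": 0,"az": 0,"grip": 1},
    {"dx": 0,"dy": 0,"dz": 0,"ax": 0,"ay": 0,"az": 0,"grip": 1},
  ],
)

```text
clock: 15.87
position: [0.4691, 0.2045, 0.3509]
ee_rot: [0.156, 0.161, 0.974, -0.025]
contact_force: [0.1, -0.2, -1.4]
width: 0.0254
gripper_force: 59.5
```

```bash
python3 - <<'E'
from h import *
togo(*hook(30,-20,8))
im,K,E=cam("wrist","wh1"); np.savez("pics/wh1p.npz",p=tcp()[0],R=tcp()[1])
cv2.imwrite("pics/m5.png",cv2.resize(cv2.imread("pics/wh1.png")[0:270,130:450],(800,675))[:600])
print(proj(K,E,box(-65,0,54)),proj(K,E,box(-65,47.5,54)))
E
```

```text
pos [469.1397 204.5215 350.903 ] qpos [ 0.3476  0.1646  1.8225 -0.2459  0.9166 -0.7698]
shift tool mm [7.0066 0.6594 2.8494] turn units [0.0258 0.0319 0.01  ] w 0.025415441370950684 F [ 0.1281 -0.1892 -1.3541] t 15.8667
[276.5263  67.1688] [386.1273  67.4798]
```

View pics/m5.png

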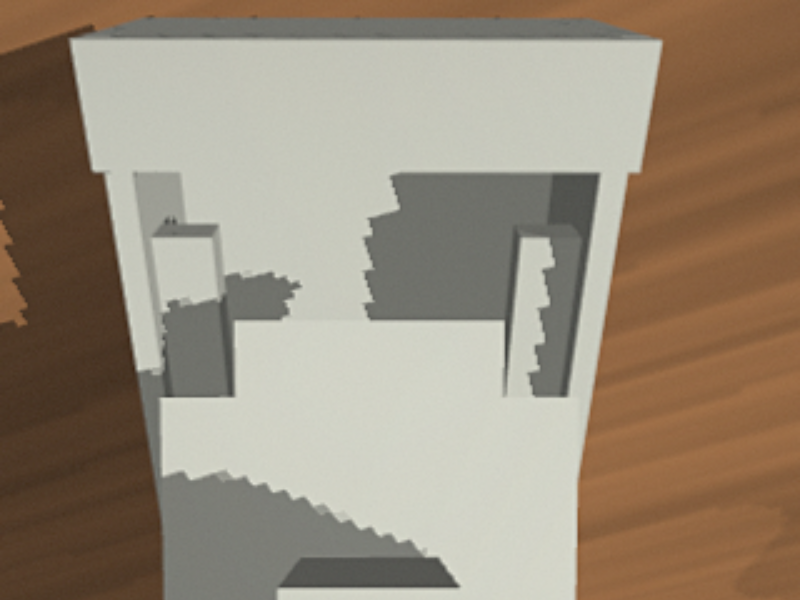

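The tongue end is at (224,128)-(332,128), its plate edge at (194,159)-(361,159), and the lip's free edge at (167,68.5)-(387,68.7). Everything is centred and parallel. I'll check the cover's pose in the hand from these corners.

```bash
python3 - <<'E'
from h import *
im,K,E=load("wh1"); z=np.load("pics/wh1p.npz"); p,Rm=z["p"],z["R"]
obj=np.array([(-84,-25,6),(-84,25,6),(-70,-39,6),(-70,39,6),(-70,-25,6),(-70,25,6),(-40,-13,6),(-40,13,6),(-40,-13,46),(-40,13,46)],float)/1000
px=np.array([(224,128),(332,128),(194,159.2),(360.8,159.2),(224,159.2),(332,159.2),(251.2,222.8),(304.8,222.8),(241.2,234.8),(314,234.8)],float)
ok,rv,tv=cv2.solvePnP(obj,px,K,None); pj,_=cv2.projectPoints(obj,rv,tv,K,None); print("res",(pj[:,0]-px).round(1).tolist())
D=np.diag([1,-1,-1.]); Rw=E[:3,:3].T@D@cv2.Rodrigues(rv)[0]; tw=E[:3,:3].T@(D@tv[:,0]-E[:3,3])
tilt=np.degrees(np.arcsin(Rw[2,0])); yaw=np.degrees(np.arctan2(Rw[1,0],Rw[0,0])); print("cover tilt",tilt,"yaw",yaw,"tool tilt",np.degrees(np.arcsin(-Rm[2,0])))
H=tw+Rw@[-.015,0,.026]; print("hood in tool",Rm.T@(H-p)*1000)
T=tw+Rw@[-.084,0,.003]; L=box(-65,0,48.5); B=np.c_[BX,BY,[0,0,1]]
print("tongue in lip frame",B.T@(T-L)*1000)
C=frame(-18.8,30);Ha=p+Rm@HT; print("assumed",B.T@(Ha+C@[-.069,0,-.023]-L)*1000)
print("cam in box",B.T@(-E[:3,:3].T@E[:3,3]-BC)*1000)
for zz,row in((54,68.6),(48.5,68.6)): print(zz,B.T@(plane(K,E,276.8,row,.09+zz/1000)-BC)*1000)
E
```

```text
res [[-0.0, 0.5], [-0.3, 0.5], [0.4, -0.3], [0.6, -0.3], [0.3, -0.3], [-0.6, -0.3], [-0.9, -0.0], [0.5, 0.0], [-0.2, 0.1], [0.3, 0.1]]
cover tilt 30.261190729872784 yaw -18.681126888059573 tool tilt 18.278610087382567
hood in tool [  0.9087   0.4515 158.4011]
tongue in lip frame [27.3014  0.6598  7.6887]
assumed [28.5505  0.2011  8.8232]
cam in box [-96.1178  -0.0145 209.6338]
54 [-64.4167   0.1198  54.    ]
48.5 [-63.2964   0.1246  48.5   ]
```

```bash
sed -i 's/^HT=.*/HT=np.array([.0009,.0002,.1584])/' h.py; python3 - <<'E'
from h import *
togo(*hook(30,-5,9))
seq=[(30,-5,9),(30,12,8),(24,12,7.5),(18,12,7),(12,12,6.5),(6,12,6),(3,12,5.7),(0,12,5.3)]
for a,b in zip(seq,seq[1:]):
    P0,G0=hook(*a);P1,G1=hook(*b); print(b,G0.T@(P1-P0)*1000,R.from_matrix(G0.T@G1).as_rotvec(degrees=True)/6)
E
```

```text
pos [469.9266 204.5565 351.5177] qpos [ 0.3472  0.1647  1.821  -0.246   0.9162 -0.7698]
shift tool mm [20.683   0.1571  6.8259] turn units [0.0347 0.0464 0.0042] w 0.025244376277775437 F [ 0.4266  0.0311 -1.8732] t 15.9167
(30, 12, 8) [16.8364 -0.      2.5564] [0. 0. 0.]
(24, 12, 7.5) [-18.9842  -0.       6.1118] [0. 1. 0.]
(18, 12, 7) [-19.0359  -0.       6.1036] [-0.  1.  0.]
(12, 12, 6.5) [-19.0876   0.       6.0954] [-0.  1. -0.]
(6, 12, 6) [-19.1393   0.       6.0872] [-0.  1.  0.]
(3, 12, 5.7) [-9.6608 -0.      2.7399] [ 0.   0.5 -0. ]
(0, 12, 5.3) [-9.6606 -0.      2.6383] [-0.   0.5  0. ]
```

jog_arm(
  plan=[
    {"dx": 7,"dy": 0,"dz": 3,"ax": 0.03,"ay": 0.04,"az": 0,"grip": 1},
    {"dx": 7,"dy": 0,"dz": 2,"ax": 0,"ay": 0,"az": 0,"grip": 1},
    {"dx": 7,"dy": 0,"dz": 2,"ax": 0,"ay": 0,"az": 0,"grip": 1},
    {"dx": 5,"dy": 0,"dz": 0.8,"ax": 0,"ay": 0,"az": 0,"grip": 1},
    {"dx": 4,"dy": 0,"dz": 0.6,"ax": 0,"ay": 0,"az": 0,"grip": 1},
    {"dx": 4,"dy": 0,"dz": 0.6,"ax": 0,"ay": 0,"az": 0,"grip": 1},
    {"dx": 3,"dy": 0,"dz": 0.4,"ax": 0,"ay": 0,"az": 0,"grip": 1},
    {"dx": 0,"dy": 0,"dz": 0,"ax": 0,"ay": 0,"az": 0,"grip": 1},
    {"dx": 0,"dy": 0,"dz": 0,"ax": 0,"ay": 0,"az": 0,"grip": 1},
  ],
)

```text
clock: 16.67
position: [0.4398, 0.2147, 0.3303]
ee_rot: [0.154, 0.162, 0.974, -0.026]
contact_force: [0.6, -0.0, -1.5]
width: 0.0253
gripper_force: 59.5
```

```bash
cat >> h.py <<'E'
def rep(theta):
    p,Rm,s=tcp(); t=np.degrees(np.arcsin(-Rm[2,0]))+PIT; C=frame(-18.8,t); B=np.c_[BX,BY,[0,0,1]]
    T=p+Rm@HT+C@[-.069,0,-.023]; print("tilt",t,"tongue in lip",B.T@(T-box(-65,0,48.5))*1000); togo(*hook(theta,12,{30:8}.get(theta,6)))
E
python3 - <<'E'
from h import *
rep(30)
E
```

```text
tilt 29.953687063422585 tongue in lip [ -5.5856  -0.443  -13.5262]
pos [439.8316 214.6703 330.3177] qpos [ 0.3919  0.1559  1.8912 -0.2691  0.8742 -0.6997]
shift tool mm [ 0.741   0.2963 -0.8691] turn units [-0.0088 -0.0077 -0.0048] w 0.025299701638838813 F [ 0.5769 -0.0337 -1.5023] t 16.6667
```

jog_arm(
  plan=[
    {"dx": 0.7,"dy": 0.3,"dz": -0.5,"ax": 0,"ay": 0,"az": 0,"grip": 1},
    {"dx": -9.5,"dy": 0,"dz": 3.05,"ax": 0,"ay": 0.5,"az": 0,"grip": 1},
    {"dx": -9.5,"dy": 0,"dz": 3.05,"ax": 0,"ay": 0.5,"az": 0,"grip": 1},
    {"dx": -9.5,"dy": 0,"dz": 3.05,"ax": 0,"ay": 0.5,"az": 0,"grip": 1},
    {"dx": -9.5,"dy": 0,"dz": 3.05,"ax": 0,"ay": 0.5,"az": 0,"grip": 1},
    {"dx": -9.5,"dy": 0,"dz": 3.05,"ax": 0,"ay": 0.5,"az": 0,"grip": 1},
    {"dx": -9.5,"dy": 0,"dz": 3.05,"ax": 0,"ay": 0.5,"az": 0,"grip": 1},
    {"dx": 0,"dy": 0,"dz": 0,"ax": 0,"ay": 0,"az": 0,"grip": 1},
    {"dx": 0,"dy": 0,"dz": 0,"ax": 0,"ay": 0,"az": 0,"grip": 1},
    {"dx": 0,"dy": 0,"dz": 0,"ax": 0,"ay": 0,"az": 0,"grip": 1},
  ],
)

```text
clock: 17.5
position: [0.4948, 0.1959, 0.3229]
ee_rot: [-0.0, 0.164, 0.986, -0.001]
contact_force: [0.3, 0.7, -1.3]
width: 0.0254
gripper_force: 59.7
```

```bash
python3 - <<'E'
from h import *
rep(12)
E
```

```text
tilt 11.981990259696046 tongue in lip [-10.8714  -0.4934 -10.8561]
pos [494.7864 195.9479 322.8673] qpos [ 0.2466  0.2725  1.725  -0.0009  1.1449 -0.9946]
shift tool mm [-0.3186  0.3084 -2.5126] turn units [-0.0111 -0.003  -0.011 ] w 0.025374276717233447 F [ 0.3254  0.685  -1.2548] t 17.5
```

jog_arm(
  plan=[
    {"dx": -0.3,"dy": 0.3,"dz": -2,"ax": 0,"ay": 0,"az": 0,"grip": 1},
    {"dx": -9.5,"dy": 0,"dz": 2.8,"ax": 0,"ay": 0.5,"az": 0,"grip": 1},
    {"dx": -9.5,"dy": 0,"dz": 2.8,"ax": 0,"ay": 0.5,"az": 0,"grip": 1},
    {"dx": 0,"dy": 0,"dz": 0,"ax": 0,"ay": 0,"az": 0,"grip": 1},
    {"dx": 0,"dy": 0,"dz": 0,"ax": 0,"ay": 0,"az": 0,"grip": 1},
    {"dx": 0,"dy": 0,"dz": 0,"ax": 0,"ay": 0,"az": 0,"grip": 1},
  ],
)

```text
clock: 18.0
position: [0.5125, 0.1903, 0.319]
ee_rot: [-0.052, 0.163, 0.985, 0.008]
contact_force: [0.8, 0.8, -1.2]
width: 0.0255
gripper_force: 59.5
```

```bash
python3 - <<'E'
from h import *
rep(6); togo(*hook(0,12,5.5))
E
```

```text
tilt 5.9911745758822885 tongue in lip [-12.2846  -0.0417  -6.9854]
pos [512.5408 190.3403 319.0265] qpos [ 0.2097  0.3191  1.6683  0.0558  1.2453 -1.0526]
shift tool mm [-0.9668 -0.1014  0.1229] turn units [-0.0087 -0.0015 -0.0071] w 0.02551642543419987 F [ 0.8306  0.8222 -1.2498] t 18.0
pos [512.5408 190.3403 319.0265] qpos [ 0.2097  0.3191  1.6683  0.0558  1.2453 -1.0526]
shift tool mm [-20.1587  -0.0816   6.199 ] turn units [-0.0083  0.9985 -0.0075] w 0.02551642543419987 F [ 0.8306  0.8222 -1.2498] t 18.0
```

jog_arm(
  plan=[
    {"dx": -7,"dy": 0,"dz": 2,"ax": 0,"ay": 0.33,"az": 0,"grip": 1},
    {"dx": -7,"dy": 0,"dz": 2,"ax": 0,"ay": 0.33,"az": 0,"grip": 1},
    {"dx": -6,"dy": 0,"dz": 2,"ax": 0,"ay": 0.34,"az": 0,"grip": 1},
    {"dx": 0,"dy": 0,"dz": 0,"ax": 0,"ay": 0,"az": 0,"grip": 1},
    {"dx": 0,"dy": 0,"dz": 0,"ax": 0,"ay": 0,"az": 0,"grip": 1},
    {"dx": 0,"dy": 0,"dz": 0,"ax": 0,"ay": 0,"az": 0,"grip": 1},
  ],
)

```text
clock: 18.5
position: [0.5305, 0.1842, 0.3104]
ee_rot: [-0.103, 0.163, 0.981, 0.017]
contact_force: [0.6, -0.1, -1.6]
width: 0.0251
gripper_force: 59.5
```

```bash
python3 - <<'E'
from h import *
rep(0); togo(*hook(0,12,5.5))
E
```

```text
tilt 0.012114121165975433 tongue in lip [-12.3522  -0.0404  -5.919 ]
pos [530.5294 184.1955 310.3543] qpos [ 0.176   0.3723  1.6163  0.1026  1.3383 -1.099 ]
shift tool mm [-0.4027 -0.0821  0.0197] turn units [-0.0074  0.002  -0.0063] w 0.025128934911084512 F [ 0.5587 -0.0747 -1.5893] t 18.5
pos [530.5294 184.1955 310.3543] qpos [ 0.176   0.3723  1.6163  0.1026  1.3383 -1.099 ]
shift tool mm [-0.2989 -0.0825 -0.4694] turn units [-0.0074  0.002  -0.0063] w 0.025128934911084512 F [ 0.5587 -0.0747 -1.5893] t 18.5
```

jog_arm(
  plan=[
    {"dx": -0.2,"dy": 0,"dz": 1,"ax": 0,"ay": 0,"az": 0,"grip": 1},
    {"dx": 0,"dy": 0,"dz": 0,"ax": 0,"ay": 0,"az": 0,"grip": 1},
    {"dx": 0,"dy": 0,"dz": 0,"ax": 0,"ay": 0,"az": 0,"grip": 1},
  ],
)

```text
clock: 18.75
position: [0.5306, 0.1842, 0.3102]
ee_rot: [-0.103, 0.163, 0.981, 0.017]
contact_force: [-1.7, 0.3, 6.0]
width: 0.0253
gripper_force: 60.5
```

jog_arm(
  plan=[
    {"dx": -0.2,"dy": 0,"dz": 1,"ax": 0,"ay": 0,"az": 0,"grip": 1},
    {"dx": 0,"dy": 0,"dz": 0,"ax": 0,"ay": 0,"az": 0,"grip": 1},
    {"dx": 0,"dy": 0,"dz": 0,"ax": 0,"ay": 0,"az": 0,"grip": 1},
  ],
)

```text
clock: 19.0
position: [0.5306, 0.1842, 0.3101]
ee_rot: [-0.103, 0.163, 0.981, 0.017]
contact_force: [-2.6, -0.3, 11.4]
width: 0.0254
gripper_force: 61.3
```

Seated: contact force builds up at flat tilt. Now I'll release and withdraw.

jog_arm(
  plan=[
    {"dx": 0.2,"dy": 0,"dz": -1,"ax": 0,"ay": 0,"az": 0,"grip": 1},
    {"dx": 0,"dy": 0,"dz": 0,"ax": 0,"ay": 0,"az": 0,"grip": 0.65},
    {"dx": 0,"dy": 0,"dz": 0,"ax": 0,"ay": 0,"az": 0,"grip": 0.55},
    {"dx": 0,"dy": 0,"dz": 0,"ax": 0,"ay": 0,"az": 0,"grip": 0.45},
    {"dx": 0,"dy": 0,"dz": 0,"ax": 0,"ay": 0,"az": 0,"grip": 0.45},
    {"dx": 0,"dy": 0,"dz": -8,"ax": 0,"ay": 0,"az": 0,"grip": 0.45},
    {"dx": 0,"dy": 0,"dz": -15,"ax": 0,"ay": 0,"az": 0,"grip": 0.45},
    {"dx": 0,"dy": 0,"dz": -25,"ax": 0,"ay": 0,"az": 0,"grip": 0.45},
    {"dx": 0,"dy": 0,"dz": -25,"ax": 0,"ay": 0,"az": 0,"grip": 0.45},
    {"dx": 0,"dy": 0,"dz": -25,"ax": 0,"ay": -1,"az": 0,"grip": 0.45},
    {"dx": 0,"dy": 0,"dz": 0,"ax": 0,"ay": -1,"az": 0,"grip": 0.45},
    {"dx": 0,"dy": 0,"dz": 0,"ax": 0,"ay": 0,"az": 0,"grip": 0.45},
    {"dx": 0,"dy": 0,"dz": 0,"ax": 0,"ay": 0,"az": 0,"grip": 0.45},
  ],
)

```text
clock: 20.08
position: [0.5498, 0.1776, 0.4055]
ee_rot: [-0.001, 0.164, 0.987, -0.0]
contact_force: [0.2, 0.0, 0.1]
width: 0.0471
gripper_force: 0.0
```

```bash
python3 - <<'E'
from h import *
p,Rm,s=tcp(); print(p,Rm,s["qpos"],s["contact_force"])
G=R.from_euler("ZX",[0,180],degrees=True).as_matrix()
for q in (1.57,1.65): print(tab(q), Rm.T@(tab(q)-p)*1000)
i,K,E=cam("wrist","ws1")
for a,b in [((-84,-25),"t")]: pass
seat=lambda x,y,z: proj(K,E,box(x+7,y,40+z))
print("expected plate corners px", seat(70,39,6),seat(70,-39,6),seat(-15-25,13,46),seat(10,13,46),seat(10,-13,46),"tab1.6",proj(K,E,tab(1.6)+[0,0,.018]))
E
```

```text
[0.5498 0.1776 0.4055] [[-0.9465  0.3227 -0.0027]
 [ 0.3227  0.9465  0.0003]
 [ 0.0026 -0.0006 -1.    ]] [ 0.1918  0.2804  1.4964  0.0008  1.3674 -1.0506] [0.2069 0.0465 0.0804]
[0.6061 0.1861 0.1625] [-51.2     26.3028 242.8915]
[0.6081 0.1853 0.1625] [-53.2779  26.2223 242.8861]
expected plate corners px [328.0682 252.0204] [225.7116 251.9036] [300.0364  97.6128] [298.4453 185.3868] [255.0848 185.3477] tab1.6 [316.6034 307.5957]
```

The tool is clear of the cover. Next I'll go over the tab and turn the tool as before.

jog_arm(
  plan=[
    {"dx": -18,"dy": 9,"dz": 0,"ax": 0,"ay": 0,"az": 0,"grip": 0.55},
    {"dx": -18,"dy": 9,"dz": 0,"ax": 0,"ay": 0,"az": 0,"grip": 0.55},
    {"dx": -16,"dy": 8,"dz": 0,"ax": 0,"ay": 0,"az": 1,"grip": 0.55},
    {"dx": 0,"dy": 0,"dz": 0,"ax": 0,"ay": 0,"az": 1,"grip": 0.55},
    {"dx": 0,"dy": 0,"dz": 0,"ax": 0,"ay": 0,"az": 1,"grip": 0.55},
    {"dx": 0,"dy": 0,"dz": 0,"ax": 0,"ay": 0,"az": 1,"grip": 0.55},
    {"dx": 0,"dy": 0,"dz": 0,"ax": 0,"ay": 0,"az": 1,"grip": 0.55},
    {"dx": 0,"dy": 0,"dz": 0,"ax": 0,"ay": 0,"az": 1,"grip": 0.55},
    {"dx": 0,"dy": 0,"dz": 0,"ax": 0,"ay": 0,"az": 1,"grip": 0.55},
    {"dx": 0,"dy": 0,"dz": 0,"ax": 0,"ay": 0,"az": 1,"grip": 0.55},
    {"dx": 0,"dy": 0,"dz": 0,"ax": 0,"ay": 0,"az": 1,"grip": 0.55},
    {"dx": 0,"dy": 0,"dz": 0,"ax": 0,"ay": 0,"az": 0,"grip": 0.55},
    {"dx": 0,"dy": 0,"dz": 0,"ax": 0,"ay": 0,"az": 0,"grip": 0.55},
  ],
)

```text
clock: 21.22
position: [0.6084, 0.185, 0.4034]
ee_rot: [-0.002, 0.593, 0.805, -0.002]
contact_force: [0.6, -0.6, -0.1]
width: 0.0385
gripper_force: 0.0
```

```bash
python3 - <<'E'
from h import *
p,Rm,s=tcp(); print(p,s["width"],Rm[:,1])
print("to tab",Rm.T@(tab(1.62)-p)*1000)
qs=np.linspace(1.62,-0.08,11); Rk=Rm
for a,b in zip(qs,qs[1:]):
    print(round(b,2),(Rk.T@(tab(b)-tab(a))*1000)[:2]); Rk=Rk@R.from_rotvec([0,0,-3],degrees=True).as_matrix()
E
```

```text
[0.6084 0.185  0.4034] 0.03851119510054982 [ 0.9549  0.2968 -0.0049]
to tab [  0.6305   0.3201 240.9369]
1.45 [ 2.4697 -3.6592]
1.28 [ 2.0232 -3.9237]
1.11 [ 1.5486 -4.1341]
0.94 [ 1.0527 -4.2873]
0.77 [ 0.5422 -4.3812]
0.6 [ 0.0243 -4.4146]
0.43 [-0.494  -4.3869]
0.26 [-1.0055 -4.2986]
0.09 [-1.5031 -4.1509]
-0.08 [-1.9799 -3.9458]
```

jog_arm(
  plan=[
    {"dx": 0,"dy": 0,"dz": 15,"ax": 0,"ay": 0,"az": 0,"grip": 0.55},
    {"dx": 0,"dy": 0,"dz": 20,"ax": 0,"ay": 0,"az": 0,"grip": 0.55},
    {"dx": 0,"dy": 0,"dz": 20,"ax": 0,"ay": 0,"az": 0,"grip": 0.55},
    {"dx": 0,"dy": 0,"dz": 15,"ax": 0,"ay": 0,"az": 0,"grip": 0.55},
    {"dx": 0,"dy": 0,"dz": 8,"ax": 0,"ay": 0,"az": 0,"grip": 0.6},
    {"dx": 0,"dy": 0,"dz": 0,"ax": 0,"ay": 0,"az": 0,"grip": 0.7},
    {"dx": 0,"dy": 0,"dz": 0,"ax": 0,"ay": 0,"az": 0,"grip": 0.78},
    {"dx": 0,"dy": 0,"dz": 0,"ax": 0,"ay": 0,"az": 0,"grip": 0.78},
    {"dx": 0,"dy": 0,"dz": 0,"ax": 0,"ay": 0,"az": 0,"grip": 0.78},
  ],
)

```text
clock: 21.97
position: [0.6086, 0.1853, 0.3281]
ee_rot: [0.0, 0.594, 0.805, 0.0]
contact_force: [-1.0, 0.3, -0.5]
width: 0.0185
gripper_force: 0.0
```

jog_arm(
  plan=[
    {"dx": 2.5,"dy": -3.7,"dz": 0,"ax": 0,"ay": 0,"az": -0.5,"grip": 0.78},
    {"dx": 2,"dy": -3.9,"dz": 0,"ax": 0,"ay": 0,"az": -0.5,"grip": 0.78},
    {"dx": 1.5,"dy": -4.1,"dz": 0,"ax": 0,"ay": 0,"az": -0.5,"grip": 0.78},
    {"dx": 1,"dy": -4.3,"dz": 0,"ax": 0,"ay": 0,"az": -0.5,"grip": 0.78},
    {"dx": 0.5,"dy": -4.4,"dz": 0,"ax": 0,"ay": 0,"az": -0.5,"grip": 0.78},
    {"dx": 0,"dy": -4.4,"dz": 0,"ax": 0,"ay": 0,"az": -0.5,"grip": 0.78},
    {"dx": -0.5,"dy": -4.4,"dz": 0,"ax": 0,"ay": 0,"az": -0.5,"grip": 0.78},
    {"dx": -1,"dy": -4.3,"dz": 0,"ax": 0,"ay": 0,"az": -0.5,"grip": 0.78},
    {"dx": -1.5,"dy": -4.1,"dz": 0,"ax": 0,"ay": 0,"az": -0.5,"grip": 0.78},
    {"dx": -2,"dy": -3.8,"dz": 0,"ax": 0,"ay": 0,"az": -0.5,"grip": 0.78},
    {"dx": 0,"dy": 0,"dz": 0,"ax": 0,"ay": 0,"az": 0,"grip": 0.78},
    {"dx": 0,"dy": 0,"dz": 0,"ax": 0,"ay": 0,"az": 0,"grip": 0.78},
  ],
)

```text
clock: 22.97
position: [0.5738, 0.1675, 0.328]
ee_rot: [0.0, 0.366, 0.931, 0.0]
contact_force: [-0.3, 1.2, 0.3]
width: 0.0185
gripper_force: 0.4
```

```bash
python3 - <<'E'
from h import *
p,Rm,s=tcp(); print(p,s["width"],s["contact_force"],s["gripper_force"])
for q in (-.1,0,.1,.2): print(q,Rm.T@(tab(q)-p)*1000)
E
```

```text
[0.5738 0.1675 0.328 ] 0.01851322520020384 [-0.3174  1.1525  0.3014] 0.4152825102210045
-0.1 [  0.9773  -1.233  165.4884]
0 [  2.1572   1.0826 165.4894]
0.1 [  3.1002   3.5045 165.4906]
0.2 [  3.7966   6.0083 165.4921]
```

jog_arm(
  plan=[
    {"dx": 0,"dy": 0,"dz": 0,"ax": 0,"ay": 0,"az": 0,"grip": 0.65},
    {"dx": 0,"dy": 0,"dz": 0,"ax": 0,"ay": 0,"az": 0,"grip": 0.55},
    {"dx": 0,"dy": 0,"dz": 0,"ax": 0,"ay": 0,"az": 0,"grip": 0.55},
    {"dx": 0,"dy": 0,"dz": -15,"ax": 0,"ay": 0,"az": 0,"grip": 0.55},
    {"dx": 0,"dy": 0,"dz": -25,"ax": 0,"ay": 0,"az": 0,"grip": 0.55},
    {"dx": 0,"dy": 0,"dz": -35,"ax": 0,"ay": 0,"az": 0,"grip": 0.4},
    {"dx": 0,"dy": 0,"dz": -35,"ax": 0,"ay": 0,"az": 0,"grip": 0.2},
    {"dx": 0,"dy": 0,"dz": -30,"ax": 0,"ay": 0,"az": 0,"grip": 0},
    {"dx": -35,"dy": 0,"dz": 0,"ax": 0,"ay": 0,"az": 0,"grip": 0},
    {"dx": -35,"dy": 0,"dz": 0,"ax": 0,"ay": 0,"az": 0,"grip": 0},
    {"dx": 0,"dy": 0,"dz": 0,"ax": 0,"ay": 0,"az": 0,"grip": 0},
    {"dx": 0,"dy": 0,"dz": 0,"ax": 0,"ay": 0,"az": 0,"grip": 0},
  ],
)

```text
clock: 23.97
position: [0.626, 0.1186, 0.466]
ee_rot: [-0.001, 0.367, 0.93, -0.001]
contact_force: [-0.6, 1.2, -0.0]
width: 0.0856
gripper_force: 0.0
```

```bash
python3 - <<'E'
from h import *
p,Rm,s=tcp(); print(p,s["contact_force"],s["clock"])
im,K,E=cam("wrist","we"); 
pts={"tabtop q0":tab(0)+[0,0,.018],"tabtop q.2":tab(.2)+[0,0,.018]}
for n,c in {"plate+x+y":(77,39,46),"plate+x-y":(77,-39,46),"hood+x+y":(17,13,86),"hood+x-y":(17,-13,86),"hood-x-y":(-33,-13,86),"hood-x+y":(-33,13,86)}.items(): pts[n]=box(*c)
m=cv2.imread("pics/we.png")
for k,v in pts.items(): u=proj(K,E,v); print(k,u); cv2.circle(m,tuple(int(round(x)) for x in u),2,(0,0,255) if "tab" not in k else (255,0,0),1)
cv2.imwrite("pics/wem.png",cv2.resize(m[0:300,80:480],(800,600)))
E
```

```text
[0.626  0.1186 0.466 ] [-0.5812  1.1732 -0.014 ] 23.9667
tabtop q0 [279.4978 108.5585]
tabtop q.2 [286.3343 106.184 ]
plate+x+y [324.8964  96.9346]
plate+x-y [241.3568 135.6955]
hood+x+y [265.1862  27.0499]
hood+x-y [231.4537  43.9365]
hood-x-y [198.0774 -31.4474]
hood-x+y [233.2585 -50.3063]
```

View pics/wem.png

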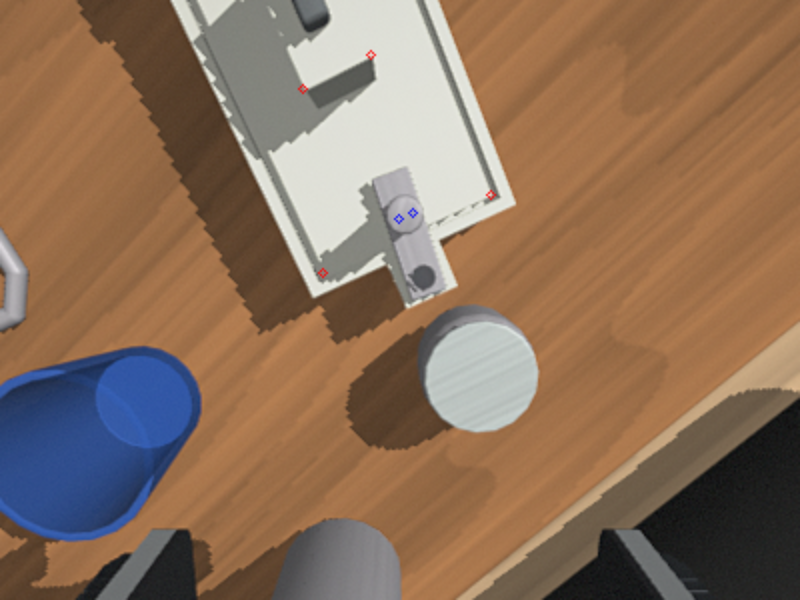

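```bash
python3 - <<'E'
from h import *
im,K,E=load("we")
B=np.c_[BX,BY,[0,0,1]]
a=B.T@(plane(K,E,292,138.5,.1455)-BC)*1000; b=B.T@(plane(K,E,275.5,87.5,.1445)-BC)*1000; t=B.T@(plane(K,E,282.5,107,.1805)-BC)*1000
print(a,b,t); print([np.arctan2(v[1]-a[1],a[0]-v[0]) for v in(b,t)])
l=B.T@(plane(K,E,80+515/2,205/2,.137)-BC)*1000; r=B.T@(plane(K,E,80+313/2,297/2,.137)-BC)*1000; print("far corners",l,r)
p,Rm,s=tcp(); P=tab(0)+[0,0,.25]; print(Rm.T@(P-p)*1000)
E
```

```text
[96.3756  0.0537 55.5   ] [53.7529  4.0026 54.5   ] [70.3022  2.4151 90.5   ]
[np.float64(0.0923863592066448), np.float64(0.09032210317010204)]
far corners [85.4508 46.8721 47.    ] [ 85.1083 -47.5157  47.    ]
[72.2517  1.4914 53.6591]
```

The last view shows the cover level inside the rim: the hood edge and plate corners fall on their predicted marks. The clip lies over the cover's edge at about 0.09 rad (tab at (282,107)), and the tin, cup and bottle are undisturbed. Handing in.

```bash
python3 -c "
from rig import manip
print(manip.sign_off())"
```

```text
the job is handed in; nothing more can be done
None
```

The job is handed in at about 24 s of the 72 s limit: the cover is hooked and seated flat in the box, the clip is back over its edge at about 0.09 rad, and the gripper is clear. The hand-in returned no verdict.

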